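Walk the surface plate back against its stop

ROBOT

A 6-joint arm with a two-finger parallel gripper is mounted at the origin on a cart in front of the work surface, level with it; the furniture and walls round the work are solid. World frame = base frame: x ahead of the robot, y to its left, z up, the work surface at z = 0. Lengths are in m, angles in rad, forces in N, time in s.
With the tool pointing down it reaches from about 0.3 to 0.75 m from the base axis. Payload 8.5 kg.
Tool frame: the origin (TCP) lies midway between the tips of the shut fingers; the grasp point (between the pads) lies 19 mm behind it; z points along the fingers, y is the line along which they close (so a half turn about z gives the same grasp; the last joint's range is limited). The gripper opens to 85 mm and grips with 20 to 120 N. Pads are 22 mm wide; open, the fingers measure 114 mm over their backs; the gripper's body (76 mm by 85 mm) begins 54 mm behind the grasp point. The pads swing forward as they close: fully open they stand 13 mm farther back than shut.
Start: joints at [0.977, 0.381, 1.297, -0, 1.464, -0.215], TCP at [0.203, 0.511, 0.206] pointing down, gripper open.
Joint ranges: [-3.11, 3.11], [-0.89, 2.33], [0.22, 2.48], [-1.42, 4.56], [0.17, 2.85], [-2.88, 2.88]. Speed limits (rad/s): [2.39, 2.39, 3.14, 3.14, 3.14, 3.14].

INTERFACE

Orientations are given as a unit quaternion [x, y, z, w].
In Python, from workcell import manip gives the robot as it stands.
- The arm moves only by the tool play_rows, never from a script. Its argument "deltas" is a list of rows, each an object of numbers: "x", "y", "z": the shift along the tool's x, y, z scaled (see below); "roll": the turn about the tool's z scaled (see below). A call has 1 to 10 rows; each row is the pose to reach, as a shift and turn from the pose commanded when the call began, along the tool's axes at that moment, turning the shorter way round; what a row does not reach only later rows make up. The controller multiplies each number of a shift by 50 cm and each number of a turn by 180 degrees. A row lasts 1/8 s, in which the tool goes at most 62.5 mm and 10.7 degrees, less where a joint would pass 70% of its speed; a pose out of reach is approached as far as the arm can. A call with a number of a shift or a turn outside -1 to 1 is refused whole. A call with a gripper value outside its range is refused whole. "jaw" is the gripper command: -1 is shut, 1 is fully open, values between are in proportion, set as the call begins (left out, the last holds). The fingers move at their own pace and stop on an object; the grip force is fixed at half the most. Time passes only in rows, so rows that repeat a pose let the fingers close. It gives the time, the measured TCP pose, the force, the opening and the grip force at its end, in the units of the state.
- manip.observe(): the state, without advancing time (a new reading comes with each control period).
- manip.get_image(name): name is "side" or "top" or "wrist"; returns the picture (400x640x3 uint8, red, green, blue); there is no depth.
- manip.camera_info(name): a dict with "fx", "fy", "cx", "cy" (pixels), "T" (4x4, takes a point from camera to world coordinates). Camera axes: x right, y down, z forward; pixel columns grow to the right and rows downward; lengths in m; the calibration is good to about 2 mm. The wrist camera is an equidistant fisheye: a pixel r from the principal point sees the ray r / f radians off the axis. A picture is of the moment at which its call begins: read the wrist's pose just before it. camera_info takes no time and is no camera call; for the wrist camera it gives the pose at the moment of the call.
- manip.job_done(): hands the job in; it is judged then, once.
The state is a dict: "t": time; "q": joint angles; "dq": joint speeds; "joint_torque": joint torques, N m; "position": TCP position; "tool_rot": TCP orientation; "ft_force": force on the tool from outside, world axes, zero at the start; "torque": the same for the moment, N m; "width": opening from 0.0 (shut) to 1.0 (fully open); "finger_force": force on a finger pad.
Only numpy, scipy, OpenCV 4.12 (cv2) and the standard library are available. Lean on these libraries where they do the work, as an engineer would, in place of code of your own. Each camera call takes 0.05 s, during which the arm holds its last target. There are 200 camera calls.

TASK

Bring the heavy surface plate home against the wooden stop rail behind it by walking it: push its two ends forward in turn, a little each time, and finish by pressing it firmly up against the rail so that both back corners touch and it sits centred along the rail. Its rubber feet are only glued on, so meet it softly and never push harder than about 16 N, which is too little to shove the whole plate straight; keep it flat on its feet, do not let it swing more than about 20 degrees from the rail, and leave the other things on the bench where they are.

Things in the scene. Friction and masses are not known exactly. Their poses are not given: they have to be found in the camera images.
- plate: Heavy dark cast-iron surface plate with a bright top, loose, about 2.3 kg, 90 mm deep (its x), 230 mm wide (its y), too wide to grasp; the metal reaches from 8 to 38 mm above the bench, on four rubber feet at x = +-28, y = +-68 mm. Origin at the bench under its centre; x points to its back (towards the rail), y to its left end. Dragging it straight takes 19 to 27 N.
- push_left (a point): Point on the plate's near face towards its left end (plate x = -45, y = +104 mm), 20 mm above the bench. A push forward here takes only about 6 to 13 N: this end swings forward about the feet of the other half, and the other end comes back by about a quarter of the stroke. The plate stops when the push stops. A fingertip that also bears down on the plate adds to the drag.
- push_right (a point): The same point towards the right end (plate x = -45, y = -104 mm), 20 mm above the bench; behaves likewise. The plate is hard and heavy: meeting it faster than about 15 mm/s gives a jolt above the allowed push.
- back_left (a point): The plate's back left corner (plate x = +45, y = +115 mm), 16 mm above the bench; must end touching the rail's front face.
- back_right (a point): The plate's back right corner (plate x = +45, y = -115 mm), 16 mm above the bench; must end touching the rail's front face.
- rail: Dark hardwood stop rail screwed fast to the bench, 230 mm long (its y), 28 mm thick, 24 mm high, rigid. Origin at the bench in the middle of its front face, which looks to its -x (towards the robot and the plate); x points away from the robot, y to the left. The plate starts 26 to 38 mm in front of it.
- dapping_block: Bystander: 50 mm brass doming cube at the right end of the rail. Origin under its centre.
- doming_punch: Bystander: small steel punch, 69 x 14 mm, lying to the right of the plate. Origin under its centre.
- beeswax: Bystander: round cake of wax, 45 mm across, 17 mm high, beyond the left end of the rail. Origin under its centre.

How it is judged:
By the outcome, as a careful person would: the job done as asked, in the order asked, and still so for the second after the job is handed in, with the robot touching nothing.
It also fails if it takes over 72 s, if anything falls off the work surface, if the arm or the gripper's body presses on something with over 40 N, if the wrist force passes 120 N, or if a joint passes its speed limit or range.

## Working session

There is one attempt and no reset: what is moved stays moved. The work goes in short steps, Python scripts to look and compute and a tool call to move; the robot and the scene stay as the last step left them, time stands still between calls to the robot, and variables do not carry over. Pictures are saved under pics/ and viewed, at most 10 in all, crops included, and the job is handed in when it is done.

Besides the shell and the picture viewer there is one more tool, called after "Call:" as name([rows], argument=value, ...), one row to a line, values as JSON. play_rows: Moves the arm, as the interface text tells. Shifts and turns lie within -1 to 1; 1 stands for 50 cm of shift or 180 degrees of turn. Its arguments: {"type":"object","properties":{"deltas":{"type":"array","items":{"type":"object","properties":{"x":{"type":"number","minimum":-1,"maximum":1},"y":{"type":"number","minimum":-1,"maximum":1},"z":{"type":"number","minimum":-1,"maximum":1},"roll":{"type":"number","minimum":-1,"maximum":1}}}},"jaw":{"type":"number"}},"required":["deltas"]}

```bash
mkdir -p pics
cat > h.py <<'E'
from workcell import manip
import numpy as np, cv2
def snap(n,f):
    im=manip.get_image(n); cv2.imwrite('pics/'+f,cv2.cvtColor(im,cv2.COLOR_RGB2BGR)); return im
def ray(n,u,v):
    c=manip.camera_info(n);T=np.array(c['T']);d=T[:3,:3]@np.array([(u-c['cx'])/c['fx'],(v-c['cy'])/c['fy'],1]);return T[:3,3],d
def onplane(n,u,v,z):
    o,d=ray(n,u,v);return o+d*(z-o[2])/d[2]
def proj(n,p):
    c=manip.camera_info(n);T=np.array(c['T']);q=T[:3,:3].T@(np.array(p)-T[:3,3]);return c['fx']*q[0]/q[2]+c['cx'],c['fy']*q[1]/q[2]+c['cy']
E
python3 - <<'E'
from h import *
a=snap('top','t0.png');b=snap('side','s0.png')
for n in('top','side'):
    c=manip.camera_info(n);print(n,c['fx'],c['cx'],c['cy'],np.round(c['T'],3).tolist())
print(manip.observe())
E
```

```text
top 476.63868473229337 315.74036108828784 211.50340667581543 [[0.006, -0.996, 0.085, 0.585], [-1.0, -0.005, 0.005, -0.05], [-0.004, -0.085, -0.996, 1.048], [0.0, 0.0, 0.0, 1.0]]
side 411.20539212254613 315.2763025398338 199.43117788275424 [[0.862, -0.216, 0.458, 0.287], [-0.507, -0.371, 0.778, -0.7], [0.001, -0.903, -0.429, 0.413], [0.0, 0.0, 0.0, 1.0]]
{'t': 0.1, 'q': array([ 9.76708637e-01,  3.81158378e-01,  1.29815485e+00, -2.44798163e-06,
        1.46360805e+00, -2.15325096e-01]), 'dq': array([-0.00070386, -0.00134646, -0.002282  ,  0.00024286, -0.0007732 ,
        0.0007912 ]), 'joint_torque': array([ 3.93243274e-03, -4.49216080e+01, -2.31660104e+01, -1.13249901e-04,
        3.67125176e-03, -2.06178242e-05]), 'position': array([0.20322303, 0.5107646 , 0.20556772]), 'tool_rot': array([ 1.88251119e-01,  9.82120703e-01, -6.11126849e-04, -2.60453589e-04]), 'ft_force': array([ 0.59089794, -0.10361445,  0.68526686]), 'torque': array([-0.01856688,  0.00226868, -0.04107878]), 'finger_force': 0.0, 'width': 1.0012059761197594}
```

View pics/t0.png

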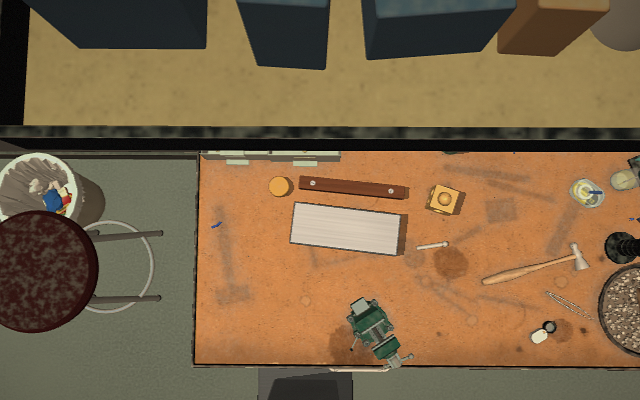

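View pics/s0.png

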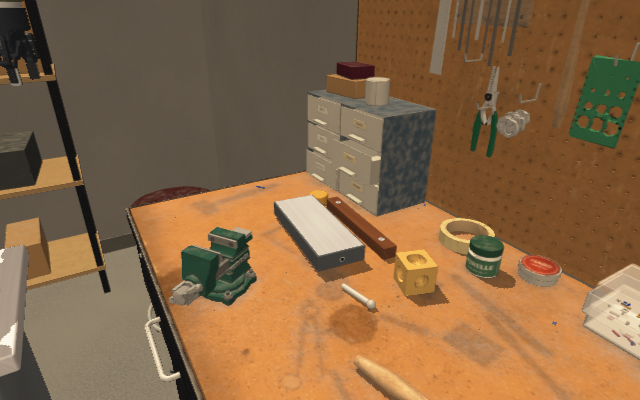

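The top view shows the plate's bright top at columns 290–400, rows 202–255, and the rail at 300–408, rows 176–198. Wax is at (280,186), the cube at (445,198), the punch at (432,245) and a green vise at (370,328). The side view agrees: plate (318,230), rail (360,225).

```bash
cat >> h.py <<'E'
def rect(n,im,lo,hi,box,z):
    hsv=cv2.cvtColor(im,cv2.COLOR_RGB2HSV);m=cv2.inRange(hsv,lo,hi);k=np.zeros_like(m);x0,y0,x1,y1=box;k[y0:y1,x0:x1]=255;m&=k
    m=cv2.morphologyEx(m,cv2.MORPH_CLOSE,np.ones((5,5)))
    c=max(cv2.findContours(m,0,1)[0],key=cv2.contourArea)[:,0]
    hull=cv2.convexHull(c)
    P=np.array([onplane(n,u,v,z)[:2] for u,v in c])
    r=cv2.minAreaRect((P*1000).astype(np.float32))
    return r,cv2.boxPoints(r),P,m
def report(r,b):
    b=b[np.argsort(-b[:,1])];L=b[:2];R=b[2:];L=L[np.argsort(L[:,0])];R=R[np.argsort(R[:,0])]
    d=(L.mean(0)-R.mean(0));return dict(c=np.round(r[0],1),size=np.round(r[1],1),yawdeg=round(float(np.degrees(np.arctan2(-d[0],d[1]))),2),FL=L[0].round(1),BL=L[1].round(1),FR=R[0].round(1),BR=R[1].round(1))
PL=((0,0,110),(180,60,255));RL=((0,100,30),(14,255,140))
E
python3 - <<'E'
from h import *
for n,f,pb,rb in(('top','t0.png',(270,195,420,265),(290,170,420,205)),('side','s0.png',(260,185,375,270),(320,190,400,262))):
    im=cv2.cvtColor(cv2.imread('pics/'+f),cv2.COLOR_BGR2RGB)
    hsv=cv2.cvtColor(im,cv2.COLOR_RGB2HSV)
    if n=='top': print([(p,hsv[p[1],p[0]].tolist()) for p in((340,230),(350,187),(350,160),(350,270),(404,235))])
    else: print([(p,hsv[p[1],p[0]].tolist()) for p in((318,225),(360,222),(340,258))])
    for nm,(lo,hi),bx,z in(('plate',PL,pb,.038),('rail',RL,rb,.024)):
        r,b,P,m=rect(n,im,lo,hi,bx,z);print(n,nm,report(r,b));cv2.imwrite(f'pics/m_{n}_{nm}.png',m)
E
python3 - <<'E'
import cv2,numpy as np
a=cv2.imread('pics/t0.png')[160:350,190:470];a=cv2.resize(a,None,fx=2.8,fy=2.8)
ms=[cv2.resize(cv2.imread(f'pics/m_top_{k}.png')[160:275,190:470],None,fx=1,fy=.5) for k in('plate','rail')]
cv2.imwrite('pics/c1.png',np.vstack([a,cv2.resize(np.hstack(ms),(a.shape[1],60))]))
E
```

```text
[((340, 230), [17, 43, 215]), ((350, 187), [11, 168, 112]), ((350, 160), [13, 145, 194]), ((350, 270), [14, 158, 197]), ((404, 235), [13, 146, 119])]
top plate {'c': array([ 635.6, -107. ]), 'size': array([226.5,  85. ]), 'yawdeg': -6.66, 'FL': array([606.5,  10.4], dtype=float32), 'BL': array([6.909e+02, 5.000e-01], dtype=float32), 'FR': array([ 580.2, -214.6], dtype=float32), 'BR': array([ 664.7, -224.4], dtype=float32)}
top rail {'c': array([ 724.9, -126.1]), 'size': array([239.4,  31.4]), 'yawdeg': -5.65, 'FL': array([721. ,  -5.4], dtype=float32), 'BL': array([752.2,  -8.5], dtype=float32), 'FR': array([ 697.5, -243.6], dtype=float32), 'BR': array([ 728.7, -246.7], dtype=float32)}
[((318, 225), [20, 38, 228]), ((360, 222), [11, 177, 130]), ((340, 258), [18, 35, 95])]
side plate {'c': array([ 637. , -102.2]), 'size': array([225.3,  87.5]), 'yawdeg': -6.57, 'FL': array([606.4,  14.7], dtype=float32), 'BL': array([693.3,   4.7], dtype=float32), 'FR': array([ 580.7, -209.1], dtype=float32), 'BR': array([ 667.6, -219.1], dtype=float32)}
side rail {'c': array([ 714.2, -135.3]), 'size': array([269.4,  49. ]), 'yawdeg': -6.02, 'FL': array([703.9,   1.2], dtype=float32), 'BL': array([752.7,  -4. ], dtype=float32), 'FR': array([ 675.7, -266.7], dtype=float32), 'BR': array([ 724.4, -271.8], dtype=float32)}
```

View pics/c1.png

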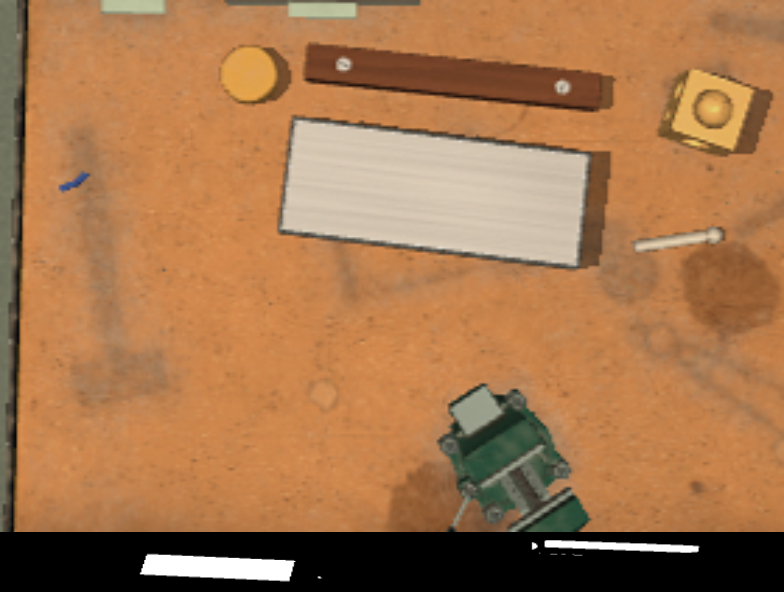

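The crop shows the plate's bright top with a thin dark border, and the rail with a shadow on its right end that spoils its box. I'll fit edges by line instead.

```bash
cat >> h.py <<'E'
def edge(g,cols,r0,r1,sign,n,z):
    """strongest vertical gradient of given sign per column, subpixel, robust line in world mm: x = a*y + b"""
    P=[]
    for c in cols:
        d=np.diff(g[r0:r1,c].astype(float))*sign;i=int(d.argmax());
        s=d[max(i-1,0):i+2].clip(0);P.append(onplane(n,c,r0+max(i-1,0)+.5+(s*np.arange(len(s))).sum()/s.sum(),z)*1000)
    P=np.array(P);k=np.ones(len(P),bool)
    for _ in range(4):
        a,b=np.polyfit(P[k,1],P[k,0],1);e=P[:,0]-a*P[:,1]-b;k=abs(e)<max(1.5*np.median(abs(e)),.4)
    return a,b,e[k].std()
E
python3 - <<'E'
from h import *
im=cv2.cvtColor(cv2.imread('pics/t0.png'),cv2.COLOR_BGR2RGB);R=im[...,0];B=im[...,2]
for nm,g,cols,r0f,h,s,z in(('rail back',R,range(306,400),lambda c:172+(c-306)*.095,13,-1,.024),('rail front',R,range(306,400),lambda c:186+(c-306)*.095,10,1,.024),
  ('plate back',B,range(300,392),lambda c:197+(c-300)*.115,12,1,.038),('plate front',B,range(300,392),lambda c:238+(c-300)*.115,14,-1,.038)):
    # per-column windows: shear image
    M=np.float32([[1,0,0],[0,1,0]]);P=[]
    for c in cols:
        r0=int(r0f(c));d=np.diff(g[r0:r0+h,c].astype(float))*s;i=int(d.argmax());lo=max(i-1,0);w=d[lo:i+2].clip(0)
        P.append(onplane('top',c,r0+lo+.5+(w*np.arange(len(w))).sum()/w.sum(),z)*1000)
    P=np.array(P);a,b=np.polyfit(P[:,1],P[:,0],1);e=P[:,0]-a*P[:,1]-b;k=abs(e)<2;a,b=np.polyfit(P[k,1],P[k,0],1)
    print(nm,'slope deg',np.degrees(np.arctan(a)).round(2),'x at y=-120',(a*-120+b).round(1),'rms',e.std().round(2))
hsv=cv2.cvtColor(im,cv2.COLOR_RGB2HSV)
# rail screws and ends, wax, cube, punch
for nm,px,z in(('screwL',(312.5,182.9),.024),('screwR',(390.7,191.1),.024),('railend L',(299.4,182),.024),('railend R',(405,192.5),.024),('cube',(445,199),.05),('cubeleftcorner',(426,208),.05),('wax',(279,186.5),.017),('punchL',(417,248),.01),('vise front L',(351,305),.06),('vise jaw top',(362,298),.06)):
    print(nm,(onplane('top',*px,z)*1000).round(1))
# two-view height check: plate front-right corner top & rail
def tri(pa,pb):
    o1,d1=ray('top',*pa);o2,d2=ray('side',*pb);A=np.c_[d1,-d2];t=np.linalg.lstsq(A,o2-o1,rcond=None)[0];return (1000*(o1+d1*t[0])).round(1),(1000*(o2+d2*t[1])).round(1)
from itertools import chain
for n,f,bx in(('top','t0.png',(270,195,420,265)),('side','s0.png',(260,185,375,270))):
    i=cv2.cvtColor(cv2.imread('pics/'+f),cv2.COLOR_BGR2RGB);h=cv2.cvtColor(i,cv2.COLOR_RGB2HSV);m=cv2.inRange(h,*PL);k=np.zeros_like(m);k[bx[1]:bx[3],bx[0]:bx[2]]=255;m&=k
    c=max(cv2.findContours(m,0,1)[0],key=cv2.contourArea);q=cv2.approxPolyDP(cv2.convexHull(c),6,True)[:,0];print(n,q.tolist())
    if n=='top':Q=q
    else:
        for p in Q:
            w=min(q,key=lambda s:np.linalg.norm(np.array(proj('side',onplane('top',*p,.038)))-s));print(tri(p,w))
E
```

```text
rail back slope deg 5.62 x at y=-120 741.0 rms 1.46
rail front slope deg 5.64 x at y=-120 709.8 rms 0.19
plate back slope deg 6.64 x at y=-120 676.8 rms 0.32
plate front slope deg 6.65 x at y=-120 591.6 rms 0.31
screwL [734.2 -37.4  24. ]
screwR [ 717.2 -206.6   24. ]
railend L [736.   -8.9  24. ]
railend R [ 714.3 -237.5   24. ]
cube [ 697.7 -316.7   50. ]
cubeleftcorner [ 678.5 -276.5   50. ]
wax [726.9  35.8  17. ]
punchL [ 595.  -264.9   10. ]
vise front L [ 477.4 -118.2   60. ]
vise jaw top [ 491.7 -140.7   60. ]
top [[295, 203], [399, 215], [396, 254], [290, 241]]
side [[275, 202], [312, 195], [363, 244], [318, 255]]
(array([ 6.886e+02, -6.000e-01,  4.010e+01]), array([689.7,  -1.3,  40.2]))
(array([ 664.1, -221.1,   41.4]), array([ 663.8, -221. ,   41.3]))
(array([ 581.8, -213.9,   42.4]), array([ 579. , -212.4,   42.1]))
(array([607.9,   9.2,  39. ]), array([606.7,   9.7,  39. ]))
```

Call:
play_rows([
  {"x": -0.09, "y": -0.058, "roll": -0.04},
  {"x": -0.18, "y": -0.116, "roll": -0.08},
  {"x": -0.27, "y": -0.174, "roll": -0.089},
  {"x": -0.36, "y": -0.232, "roll": -0.089},
  {"x": -0.45, "y": -0.29, "roll": -0.089},
  {"x": -0.527, "y": -0.338, "roll": -0.089},
  {"x": -0.527, "y": -0.338, "roll": -0.089},
], jaw=-1)

```text
$.deltas[0]: bad value
```

```bash
cat >> h.py <<'E'
O=np.array([711.3,-121.4]);a_=np.radians(5.63);EX=np.array([np.cos(a_),-np.sin(a_)]);EY=np.array([np.sin(a_),np.cos(a_)])
def rf(p): p=np.asarray(p)[:2]-O; return np.array([p@EX,p@EY])
def tool():
    from scipy.spatial.transform import Rotation as Rn
    s=manip.observe();p=s['position']*1000;R=Rn.from_quat(s['tool_rot']).as_matrix();y=R[:2,1]
    return dict(t=s['t'],rail=rf(p).round(1),z=p[2].round(1),y_vs_rail=np.degrees(np.arctan2(y[0],y[1])).round(2)-5.63,f=(s['ft_force'][:2]@np.c_[EX,EY]).round(1),fz=s['ft_force'][2].round(1))
E
python3 -c "
from h import *
print(tool(),manip.observe()['position'],manip.observe()['width'])"
```

```text
{'t': 0.1, 'rail': array([-567.6,  579.3]), 'z': np.float64(205.6), 'y_vs_rail': np.float64(16.07), 'f': array([ 0.6, -0. ]), 'fz': np.float64(0.7)} [0.20322303 0.5107646  0.20556772] 1.0012059761197594
```

Call:
play_rows([
  {"x": -0.09, "y": -0.058, "z": 0, "roll": -0.04},
  {"x": -0.18, "y": -0.116, "z": 0, "roll": -0.08},
  {"x": -0.27, "y": -0.174, "z": 0, "roll": -0.089},
  {"x": -0.36, "y": -0.232, "z": 0, "roll": -0.089},
  {"x": -0.45, "y": -0.29, "z": 0, "roll": -0.089},
  {"x": -0.527, "y": -0.338, "z": 0, "roll": -0.089},
  {"x": -0.527, "y": -0.338, "z": 0, "roll": -0.089},
], jaw=-1)

```text
t: 0.98
position: [0.387, 0.2546, 0.2058]
tool_rot: [0.052, 0.999, -0.0, -0.0]
ft_force: [-0.1, 0.3, -0.0]
width: 0.0
finger_force: 0.0
```

```bash
python3 -c "
from h import *
print(tool(),manip.observe()['position'],manip.observe()['width'])"
```

```text
{'t': 0.975, 'rail': array([-359.6,  342.3]), 'z': np.float64(205.8), 'y_vs_rail': np.float64(0.29000000000000004), 'f': array([-0.2,  0.3]), 'fz': np.float64(-0.0)} [0.38703741 0.25456067 0.2058163 ] 0.00035804060007968506
```

Call:
play_rows([
  {"x": -0.08, "y": -0.09, "z": 0.0, "roll": 0},
  {"x": -0.16, "y": -0.18, "z": 0.05, "roll": 0},
  {"x": -0.24, "y": -0.27, "z": 0.12, "roll": 0},
  {"x": -0.32, "y": -0.36, "z": 0.2, "roll": 0},
  {"x": -0.4, "y": -0.45, "z": 0.27, "roll": 0},
  {"x": -0.408, "y": -0.468, "z": 0.33, "roll": 0},
  {"x": -0.408, "y": -0.468, "z": 0.37, "roll": 0},
  {"x": -0.408, "y": -0.468, "z": 0.38, "roll": 0},
  {"x": -0.408, "y": -0.468, "z": 0.38, "roll": 0},
])

```text
t: 2.1
position: [0.5656, 0.0043, 0.0166]
tool_rot: [0.049, 0.999, 0.0, 0.0]
ft_force: [-0.3, 0.2, -0.6]
width: -0.0
finger_force: 0.0
```

Run:
```python
from h import *
print(tool())
snap('side','s1.png');snap('top','t1.png')
a=cv2.imread('pics/s1.png')[150:300,230:430];b=cv2.imread('pics/t1.png')[160:300,250:450]
cv2.imwrite('pics/c2.png',np.hstack([cv2.resize(a,(400,300)),cv2.resize(b,(400,300))]))
```

```text
{'t': 2.1, 'rail': array([-157.3,  110.8]), 'z': np.float64(16.6), 'y_vs_rail': np.float64(-0.009999999999999787), 'f': array([-0.3,  0.1]), 'fz': np.float64(-0.6)}
```

View pics/c2.png

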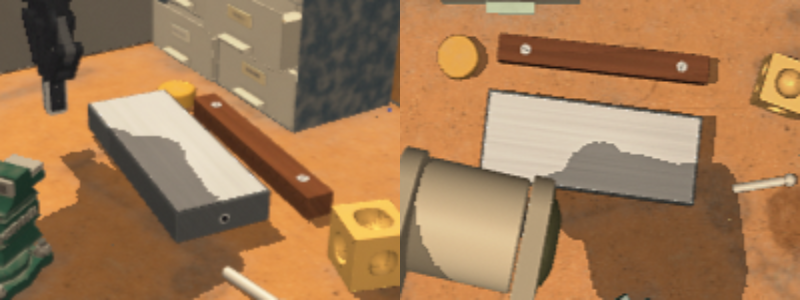

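The left panel (side) shows the fingertip standing in front of the plate's left end. In the right panel (top), the plate's back edge and right end stay visible past the arm.

Call:
play_rows([
  {"x": -0.01, "y": 0, "z": 0, "roll": 0},
  {"x": -0.02, "y": 0, "z": 0, "roll": 0},
  {"x": -0.026, "y": 0, "z": 0, "roll": 0},
  {"x": -0.03, "y": 0, "z": 0, "roll": 0},
  {"x": -0.032, "y": 0, "z": 0, "roll": 0},
  {"x": -0.034, "y": 0, "z": 0, "roll": 0},
  {"x": -0.036, "y": 0, "z": 0, "roll": 0},
  {"x": -0.038, "y": 0, "z": 0, "roll": 0},
  {"x": -0.04, "y": 0, "z": 0, "roll": 0},
  {"x": -0.042, "y": 0, "z": 0, "roll": 0},
])

```text
t: 3.45
position: [0.5865, 0.0014, 0.0161]
tool_rot: [0.05, 0.999, 0.0, -0.0]
ft_force: [-0.7, 0.4, -0.1]
width: 0.003
finger_force: 0.0
```

Call:
play_rows([
  {"x": -0.002, "y": 0, "z": 0, "roll": 0},
  {"x": -0.004, "y": 0, "z": 0, "roll": 0},
  {"x": -0.006, "y": 0, "z": 0, "roll": 0},
  {"x": -0.008, "y": 0, "z": 0, "roll": 0},
  {"x": -0.01, "y": 0, "z": 0, "roll": 0},
])

```text
t: 4.08
position: [0.5915, 0.0009, 0.0161]
tool_rot: [0.05, 0.999, 0.0, 0.0]
ft_force: [-0.0, -0.1, -0.7]
width: 0.0
finger_force: 0.0
```

Call:
play_rows([
  {"x": -0.002, "y": 0, "z": 0, "roll": 0},
  {"x": -0.004, "y": 0, "z": 0, "roll": 0},
  {"x": -0.006, "y": 0, "z": 0, "roll": 0},
  {"x": -0.008, "y": 0, "z": 0, "roll": 0},
  {"x": -0.01, "y": 0, "z": 0, "roll": 0},
])

```text
t: 4.7
position: [0.5964, 0.0004, 0.0161]
tool_rot: [0.05, 0.999, 0.0, -0.0]
ft_force: [-0.3, 0.7, -0.9]
width: 0.001
finger_force: 0.0
```

Call:
play_rows([
  {"x": -0.002, "y": 0, "z": 0, "roll": 0},
  {"x": -0.004, "y": 0, "z": 0, "roll": 0},
  {"x": -0.006, "y": 0, "z": 0, "roll": 0},
  {"x": -0.008, "y": 0, "z": 0, "roll": 0},
  {"x": -0.01, "y": 0, "z": 0, "roll": 0},
])

```text
t: 5.32
position: [0.6014, -0.0001, 0.0161]
tool_rot: [0.05, 0.999, 0.0, -0.0]
ft_force: [0.4, -0.2, -0.3]
width: -0.0
finger_force: 0.0
```

Run:
```python
from h import *
print(tool())
snap('side','s2.png');snap('wrist','w2.png')
a=cv2.imread('pics/s2.png')[170:290,240:400];b=cv2.imread('pics/w2.png')
cv2.imwrite('pics/c3.png',np.hstack([cv2.resize(a,(400,300)),cv2.resize(b,(400,300))]))
print(proj('side',manip.observe()['position']))
```

```text
{'t': 5.325, 'rail': array([-121.2,  109.9]), 'z': np.float64(16.1), 'y_vs_rail': np.float64(0.0600000000000005), 'f': array([ 0.4, -0.2]), 'fz': np.float64(-0.3)}
(np.float64(275.1788123322009), np.float64(214.20465069110998))
```

View pics/c3.png

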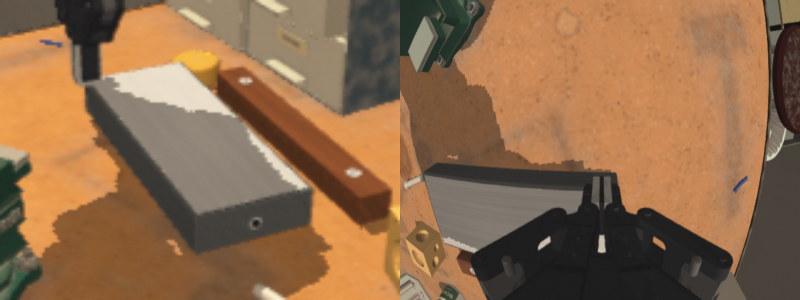

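The fingertip is right at the near face, just inside the left end (wrist image around (600,180)), but there is no force yet. I'll keep going softly.

Call:
play_rows([
  {"x": -0.0016, "y": 0, "z": 0, "roll": 0},
  {"x": -0.0032, "y": 0, "z": 0, "roll": 0},
  {"x": -0.0048, "y": 0, "z": 0, "roll": 0},
  {"x": -0.0064, "y": 0, "z": 0, "roll": 0},
  {"x": -0.008, "y": 0, "z": 0, "roll": 0},
])

```text
t: 6.05
position: [0.6054, -0.0005, 0.0161]
tool_rot: [0.05, 0.999, 0.0, 0.0]
ft_force: [-0.2, 0.1, -0.9]
width: -0.0
finger_force: 0.0
```

Run:
```python
from h import *
print(tool())
snap('top','t3.png')
for f in('t0.png','t3.png'):
    g=cv2.imread('pics/'+f)[...,0];P=[]
    for c in range(300,392):
        r0=int(195+(c-300)*.115);d=np.diff(g[r0:r0+14,c].astype(float));i=int(d.argmax());lo=max(i-1,0);w=d[lo:i+2].clip(0);P.append(onplane('top',c,r0+lo+.5+(w*np.arange(len(w))).sum()/w.sum(),.038)*1000)
    P=np.array(P);a,b=np.polyfit(P[:,1],P[:,0],1);e=P[:,0]-a*P[:,1]-b;k=abs(e)<2;a,b=np.polyfit(P[k,1],P[k,0],1);print(np.degrees(np.arctan(a)),a*-120+b,e.std())
```

```text
{'t': 6.05, 'rail': array([-117.2,  109.9]), 'z': np.float64(16.1), 'y_vs_rail': np.float64(0.0600000000000005), 'f': array([-0.2,  0.1]), 'fz': np.float64(-0.9)}
6.638731747374298 676.7922717078168 0.31960876778339714
6.616382607950353 676.8155551722218 0.36645470190950835
```

Run:
```python
from h import *
p=manip.observe()['position'];snap('side','s4.png');snap('wrist','w4.png')
a=cv2.imread('pics/s4.png')[170:250,240:340];s=6;A=cv2.resize(a,None,fx=4,fy=4,interpolation=0)
def mk(q,c):
    u,v=proj('side',q);cv2.drawMarker(A,(int((u-240)*4),int((v-170)*4)),c,0,12,1)
mk(p,(0,0,255));mk(p+[0,0,.05],(0,255,0))
for q in((.6075,.0115,.038),(.6075,.0115,.008)):mk(q,(255,0,255))
b=cv2.imread('pics/w4.png');B=cv2.resize(b[200:360,220:420],(400,320)) if 0 else cv2.resize(b[180:380,200:450],(400,320))
cv2.imwrite('pics/c4.png',np.hstack([A,B]))
```

```text
(no output)
```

View pics/c4.png

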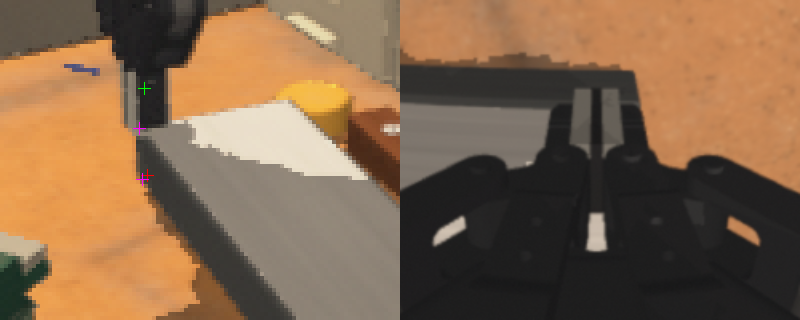

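Run:
```python
from h import *
p=np.array([.5656,.0043,.0166])
for dz in(0,.02,.03,.05):print(dz,np.round(proj('side',p+[0,0,dz]),1))
a=cv2.imread('pics/s1.png')[180:240,235:295];A=cv2.resize(a,None,fx=8,fy=8,interpolation=0)
for dz,c in((0,(0,0,255)),(.03,(0,255,0))):
    u,v=proj('side',p+[0,0,dz]);cv2.drawMarker(A,(int((u-235)*8),int((v-180)*8)),c,0,14,1)
cv2.imwrite('pics/c5.png',A)
```

```text
0 [258.5 217.2]
0.02 [257.9 208.5]
0.03 [257.6 204.1]
0.05 [257.  195.1]
```

View pics/c5.png

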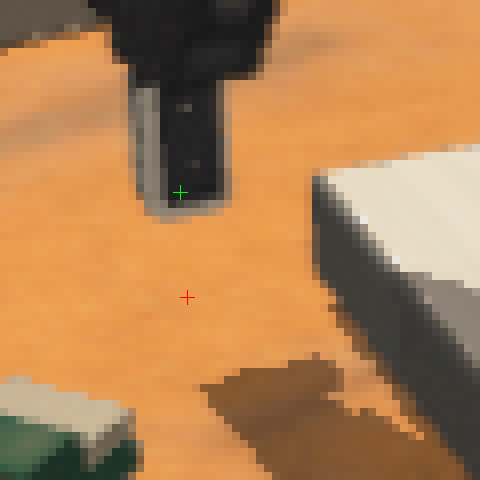

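Run:
```python
from h import *
c=manip.camera_info('wrist');T=np.array(c['T']);p=manip.observe()['position']
print(p,T[:3,3],T[:3,2].round(3),c['fx'],c['cx'],c['cy'])
def pw(q):
    q=T[:3,:3].T@(np.array(q)-T[:3,3]);th=np.arctan2(np.hypot(*q[:2]),q[2]);n=q[:2]/np.hypot(*q[:2]);return np.round([c['cx']+c['fx']*th*n[0],c['cy']+c['fy']*th*n[1]],1)
for dz in(0,.01,.02,.025,.03):print(dz,pw(p+[0,0,dz]))
print('tip seen ~(323,235)');print('near-left corner top',pw((.6075,.0115,.038)),'bottom',pw((.6075,.0115,.008)),'seen', (200+235*.625,180+95*.625),(200+235*.625,180+68*.625))
```

```text
[ 6.05360326e-01 -4.75700445e-04  1.61138113e-02] [0.53223635 0.00773107 0.18241854] [ 0.289 -0.029 -0.957] 309.70691628693146 322.3318956865696 193.95363059059423
0 [320.8 231.7]
0.01 [320.8 238.9]
0.02 [320.7 247. ]
0.025 [320.6 251.4]
0.03 [320.6 256. ]
tip seen ~(323,235)
near-left corner top [343.9 250.1] bottom [340.7 227.7] seen (346.875, 239.375) (346.875, 222.5)
```

Side and wrist views agree that the real fingertips stand about 25 mm higher than the reading, so the finger is hovering over the plate's top. I'll back off and then descend while watching the force.

Call:
play_rows([
  {"x": 0.005, "y": 0, "z": -0.01, "roll": 0},
  {"x": 0.04, "y": 0, "z": -0.01, "roll": 0},
  {"x": 0.08, "y": -0.004, "z": -0.01, "roll": 0},
  {"x": 0.08, "y": -0.004, "z": 0.01, "roll": 0},
  {"x": 0.08, "y": -0.004, "z": 0.02, "roll": 0},
  {"x": 0.08, "y": -0.004, "z": 0.024, "roll": 0},
  {"x": 0.08, "y": -0.004, "z": 0.024, "roll": 0},
])

```text
t: 7.08
position: [0.5656, 0.0015, 0.0039]
tool_rot: [0.05, 0.999, 0.0, -0.0]
ft_force: [0.1, -0.3, 0.1]
width: 0.002
finger_force: 0.0
```

Run:
```python
from h import *
print(tool());p=manip.observe()['position']
for dz in(0,.01,.02,.03):print(dz,np.round(proj('side',p+[0,0,dz]),1))
snap('side','s5.png')
g=cv2.imread('pics/s5.png');h=cv2.cvtColor(g,cv2.COLOR_BGR2HSV)
u=int(proj('side',p)[0])
for c in(u-3,u,u+3):print(c,[(r,h[r,c].tolist()) for r in range(200,224,2)])
```

```text
{'t': 7.075, 'rail': array([-157.,  108.]), 'z': np.float64(3.9), 'y_vs_rail': np.float64(0.04999999999999982), 'f': array([ 0.1, -0.3]), 'fz': np.float64(0.1)}
0 [259.4 223.2]
0.01 [259.1 218.9]
0.02 [258.8 214.6]
0.03 [258.5 210.2]
256 [(200, [0, 0, 33]), (202, [150, 8, 32]), (204, [6, 23, 55]), (206, [15, 27, 57]), (208, [16, 36, 78]), (210, [18, 39, 79]), (212, [18, 46, 140]), (214, [15, 170, 234]), (216, [15, 169, 232]), (218, [14, 166, 228]), (220, [15, 170, 234]), (222, [15, 170, 233])]
259 [(200, [6, 23, 56]), (202, [10, 21, 37]), (204, [150, 7, 35]), (206, [0, 0, 35]), (208, [15, 14, 36]), (210, [20, 23, 34]), (212, [15, 55, 145]), (214, [15, 171, 232]), (216, [15, 167, 233]), (218, [15, 169, 233]), (220, [15, 169, 233]), (222, [15, 170, 234])]
262 [(200, [8, 23, 45]), (202, [10, 18, 42]), (204, [10, 18, 42]), (206, [0, 0, 35]), (208, [30, 8, 33]), (210, [24, 29, 44]), (212, [14, 83, 163]), (214, [15, 169, 234]), (216, [15, 169, 232]), (218, [15, 169, 234]), (220, [15, 170, 233]), (222, [15, 162, 236])]
```

Call:
play_rows([
  {"x": 0, "y": 0, "z": 0.006, "roll": 0},
  {"x": 0, "y": 0, "z": 0.012, "roll": 0},
  {"x": 0, "y": 0, "z": 0.016, "roll": 0},
  {"x": 0, "y": 0, "z": 0.016, "roll": 0},
])

```text
t: 7.62
position: [0.5652, 0.0015, -0.004]
tool_rot: [0.05, 0.999, 0.0, -0.0]
ft_force: [0.1, -0.4, 1.2]
width: 0.001
finger_force: 0.0
```

Call:
play_rows([
  {"x": 0, "y": 0, "z": 0.004, "roll": 0},
  {"x": -0.006, "y": 0, "z": 0.01, "roll": 0},
  {"x": -0.014, "y": 0, "z": 0.01, "roll": 0},
  {"x": -0.02, "y": 0, "z": 0.01, "roll": 0},
  {"x": -0.024, "y": 0, "z": 0.01, "roll": 0},
  {"x": -0.027, "y": 0, "z": 0.01, "roll": 0},
  {"x": -0.029, "y": 0, "z": 0.01, "roll": 0},
  {"x": -0.031, "y": 0, "z": 0.01, "roll": 0},
  {"x": -0.033, "y": 0, "z": 0.01, "roll": 0},
  {"x": -0.035, "y": 0, "z": 0.01, "roll": 0},
])

```text
t: 8.88
position: [0.5828, -0.0003, -0.0089]
tool_rot: [0.05, 0.999, 0.0, -0.0]
ft_force: [-0.5, 0.9, 0.3]
width: 0.003
finger_force: 0.0
```

Call:
play_rows([
  {"x": -0.002, "y": 0, "z": 0, "roll": 0},
  {"x": -0.004, "y": 0, "z": 0, "roll": 0},
  {"x": -0.006, "y": 0, "z": 0, "roll": 0},
  {"x": -0.008, "y": 0, "z": 0, "roll": 0},
  {"x": -0.01, "y": 0, "z": 0, "roll": 0},
  {"x": -0.012, "y": 0, "z": 0, "roll": 0},
])

```text
t: 9.62
position: [0.5888, -0.0009, -0.0089]
tool_rot: [0.05, 0.999, -0.0, -0.0]
ft_force: [-0.3, 0.3, -0.2]
width: -0.003
finger_force: 0.0
```

Call:
play_rows([
  {"x": -0.002, "y": 0, "z": 0, "roll": 0},
  {"x": -0.004, "y": 0, "z": 0, "roll": 0},
  {"x": -0.006, "y": 0, "z": 0, "roll": 0},
  {"x": -0.008, "y": 0, "z": 0, "roll": 0},
  {"x": -0.01, "y": 0, "z": 0, "roll": 0},
])

```text
t: 10.25
position: [0.5914, -0.0011, -0.0089]
tool_rot: [0.049, 0.999, 0.0, -0.003]
ft_force: [-13.1, -0.4, 8.6]
width: 0.002
finger_force: 6.4
```

Call:
play_rows([
  {"x": 0, "y": 0, "z": -0.002, "roll": 0},
  {"x": 0, "y": 0, "z": -0.004, "roll": 0},
])

```text
t: 10.5
position: [0.5914, -0.0008, -0.0081]
tool_rot: [0.05, 0.999, 0.0, -0.003]
ft_force: [-4.8, 0.0, -5.3]
width: -0.005
finger_force: 2.7
```

```bash
cat >> h.py <<'E'
def plate(f):
    snap('top',f);g=cv2.imread('pics/'+f);b=g[...,0].astype(float);P=[]
    h=cv2.cvtColor(g,cv2.COLOR_BGR2HSV);m=cv2.inRange(h,(0,0,60),(180,85,255));
    for c in range(300,394):
        col=m[186:250,c]; i=np.flatnonzero(col)
        if len(i)==0: continue
        r=186+i[0]; 
        lo=max(r-4,0);d=np.diff(b[lo:r+4,c]).clip(0);k=int(d.argmax());q=slice(max(k-1,0),k+2);P.append(onplane('top',c,lo+.5+(d[q]*np.arange(q.start,q.start+len(d[q]))).sum()/d[q].sum(),.038)*1000)
    P=np.array(P);k=np.ones(len(P),bool)
    for _ in range(5):
        a,bb=np.polyfit(P[k,1],P[k,0],1);e=P[:,0]-a*P[:,1]-bb;k=abs(e)<max(.6,1.5*np.median(abs(e)))
    # right end: scan columns along line 20 mm in front of the back edge
    rel=np.degrees(np.arctan(a))-5.63
    u=np.array([np.sin(np.arctan(a)),np.cos(np.arctan(a))]);n=np.array([u[1],-u[0]]);ends=[]
    for sgn in(-1,1):
        E=[]
        for dep in(8,14,20,26):
            ts=np.arange(60,150,.5);v=[]
            p0=np.array([a*YC+bb,YC])-n*dep
            for t in ts:
                w=p0+u*sgn*t;x,y=proj('top',[w[0]/1e3,w[1]/1e3,.038]);v.append(cv2.getRectSubPix(h[...,1].astype(np.float32),(1,1),(x,y))[0,0])
            v=np.array(v);d=v[6:]-v[:-6];k2=int(d.argmax());E.append(((p0+u*sgn*(ts[k2]+1.5))@u))
        ends.append(np.round(E,1))
    r=lambda y:rf((a*y+bb,y))
    mid=(np.median(ends[0])+np.median(ends[1]))/2
    # back edge midpoint (bright edge; metal edge is ~2.2 mm farther)
    A=np.array([bb,0.]);c0=A+u*(mid-A@u);c0=c0+n*2.2
    cr=rf(c0);th=np.radians(rel);uy=np.array([np.sin(th),np.cos(th)])
    print('rel deg %.2f'%rel,'n',k.sum(),'ends',ends[0],ends[1],'backmid rail',cr.round(1),'BL',(cr+115*uy).round(1),'BR',(cr-115*uy).round(1))
YC=-110
E
python3 - <<'E'
from h import *
print(tool());plate('t6.png')
im=cv2.imread('pics/t0.png');
import h
o=h.snap;h.snap=lambda n,f:0
cv2.imwrite('pics/t0c.png',im);plate('t0c.png')
E
```

```text
{'t': 10.5, 'rail': array([-131.2,  108.2]), 'z': np.float64(-8.1), 'y_vs_rail': np.float64(0.04999999999999982), 'f': array([-4.8, -0.4]), 'fz': np.float64(-5.3)}
rel deg 1.07 n 83 ends [-146.6 -145.6 -146.1 -146.1] [82.4 81.9 82.4 82.4] backmid rail [-32.1   6.3] BL [-30.  121.3] BR [ -34.3 -108.7]Traceback (most recent call last):
  File "<stdin>", line 6, in <module>
  File "h.py", line 59, in plate
    w=p0+u*sgn*t;x,y=proj('top',[w[0]/1e3,w[1]/1e3,.038]);v.append(cv2.getRectSubPix(h[...,1].astype(np.float32),(1,1),(x,y))[0,0])
                     ~~~~^^^^^^^^^^^^^^^^^^^^^^^^^^^^^^^^
  File "h.py", line 10, in proj
    c=manip.camera_info(n);T=np.array(c['T']);q=T[:3,:3].T@(np.array(p)-T[:3,3]);return c['fx']*q[0]/q[2]+c['cx'],c['fy']*q[1]/q[2]+c['cy']
ValueError: time passes only in moves, steps and waits
```

Call:
play_rows([
  {"x": -0.002, "y": 0, "z": 0, "roll": 0},
  {"x": -0.004, "y": 0, "z": 0, "roll": 0},
  {"x": -0.006, "y": -0.001, "z": 0, "roll": 0},
  {"x": -0.008, "y": -0.002, "z": 0, "roll": 0},
])

```text
t: 11.05
position: [0.5929, -0.0007, -0.0081]
tool_rot: [0.049, 0.999, 0.001, -0.006]
ft_force: [-15.8, 9.0, 5.4]
width: 0.004
finger_force: 8.2
```

```bash
sed -i 's/^PL=/import functools\n_ci={}\ndef CI(n):\n    if n not in _ci:_ci[n]=manip.camera_info(n)\n    return _ci[n]\nPL=/; s/c=manip.camera_info(n);/c=CI(n);/' h.py
python3 - <<'E'
from h import *
print(tool());plate('t7.png')
E
```

```text
{'t': 11.05, 'rail': array([-129.6,  108.5]), 'z': np.float64(-8.1), 'y_vs_rail': np.float64(0.03000000000000025), 'f': array([-16.6,   7.4]), 'fz': np.float64(5.4)}
rel deg 1.65 n 85 ends [-140.2 -140.2 -139.7 -140.2] [88.8 88.8 89.3 88.3] backmid rail [-31.4   5.6] BL [-28.1 120.5] BR [ -34.8 -109.4]
```

Call:
play_rows([
  {"x": 0.001, "y": 0.002, "z": -0.001, "roll": 0},
  {"x": 0.001, "y": 0.002, "z": -0.001, "roll": 0},
])

```text
t: 11.35
position: [0.5941, -0.0006, -0.0078]
tool_rot: [0.049, 0.999, 0.001, -0.004]
ft_force: [-8.4, 3.5, -2.9]
width: -0.002
finger_force: 4.2
```

Call:
play_rows([
  {"x": -0.001, "y": 0, "z": 0, "roll": 0},
  {"x": -0.002, "y": 0, "z": 0, "roll": 0},
])

```text
t: 11.6
position: [0.5942, -0.0005, -0.0079]
tool_rot: [0.049, 0.999, 0.001, -0.005]
ft_force: [-10.8, 3.3, -1.0]
width: -0.002
finger_force: 5.8
```

Call:
play_rows([
  {"x": -0.0014, "y": 0, "z": 0, "roll": 0},
  {"x": -0.0028, "y": 0, "z": 0, "roll": 0},
  {"x": -0.0042, "y": 0, "z": 0, "roll": 0},
  {"x": -0.0056, "y": 0, "z": 0, "roll": 0},
])

```text
t: 12.1
position: [0.5971, -0.0005, -0.0079]
tool_rot: [0.049, 0.999, 0.001, -0.005]
ft_force: [-10.7, 5.2, 0.0]
width: -0.001
finger_force: 5.9
```

Call:
play_rows([
  {"x": -0.0016, "y": 0, "z": 0, "roll": 0},
  {"x": -0.0032, "y": 0, "z": 0, "roll": 0},
  {"x": -0.0048, "y": 0, "z": 0, "roll": 0},
  {"x": -0.0064, "y": 0, "z": 0, "roll": 0},
  {"x": -0.008, "y": 0, "z": 0, "roll": 0},
  {"x": -0.0096, "y": 0, "z": 0, "roll": 0},
  {"x": -0.0112, "y": 0, "z": 0, "roll": 0},
])

```text
t: 12.98
position: [0.6026, -0.0007, -0.0079]
tool_rot: [0.049, 0.999, 0.001, -0.005]
ft_force: [-11.7, 6.4, 0.3]
width: 0.001
finger_force: 6.2
```

Run:
```python
from h import *
print(tool());plate('t8.png')
```

```text
{'t': 12.975, 'rail': array([-120. ,  109.5]), 'z': np.float64(-7.9), 'y_vs_rail': np.float64(0.020000000000000462), 'f': array([-12.3,   5.3]), 'fz': np.float64(0.3)}
rel deg 4.93 n 84 ends [-103.9 -103.9 -103.4 -103.9] [125.1 125.1 125.1 124.6] backmid rail [-27.5   1.9] BL [-17.6 116.5] BR [ -37.4 -112.6]
```

Call:
play_rows([
  {"x": -0.0018, "y": 0, "z": 0, "roll": 0},
  {"x": -0.0036, "y": 0, "z": 0, "roll": 0},
  {"x": -0.0054, "y": 0, "z": 0, "roll": 0},
  {"x": -0.0072, "y": 0, "z": 0, "roll": 0},
  {"x": -0.009, "y": 0, "z": 0, "roll": 0},
  {"x": -0.0108, "y": 0, "z": 0, "roll": 0},
  {"x": -0.0126, "y": 0, "z": 0, "roll": 0},
  {"x": -0.0144, "y": 0, "z": 0, "roll": 0},
  {"x": -0.0162, "y": 0, "z": 0, "roll": 0},
])

```text
t: 14.15
position: [0.6108, -0.0014, -0.0079]
tool_rot: [0.049, 0.999, 0.001, -0.005]
ft_force: [-10.5, 6.1, -0.1]
width: -0.002
finger_force: 6.2
```

Run:
```python
from h import *
print(tool());plate('t9.png')
```

```text
{'t': 14.15, 'rail': array([-111.8,  109.6]), 'z': np.float64(-7.9), 'y_vs_rail': np.float64(0.020000000000000462), 'f': array([-11.1,   5. ]), 'fz': np.float64(-0.1)}
rel deg 7.63 n 68 ends [-74.  -74.5 -74.5 -74. ] [154.  154.  154.5 154. ] backmid rail [-24.2  -1.9] BL [ -8.9 112.1] BR [ -39.4 -115.9]
```

Call:
play_rows([
  {"x": 0.04, "y": 0, "z": 0, "roll": 0},
  {"x": 0.09, "y": -0.05, "z": 0, "roll": 0},
  {"x": 0.09, "y": -0.15, "z": 0, "roll": 0},
  {"x": 0.09, "y": -0.25, "z": 0, "roll": 0},
  {"x": 0.09, "y": -0.35, "z": 0, "roll": 0},
  {"x": 0.09, "y": -0.41, "z": 0, "roll": 0},
  {"x": 0.086, "y": -0.41, "z": 0, "roll": 0},
  {"x": 0.08, "y": -0.41, "z": 0, "roll": 0},
  {"x": 0.076, "y": -0.41, "z": 0, "roll": 0},
  {"x": 0.074, "y": -0.41, "z": 0, "roll": 0},
])

```text
t: 15.45
position: [0.5578, -0.2029, -0.0064]
tool_rot: [0.049, 0.999, 0.0, 0.0]
ft_force: [-0.2, -0.5, 0.4]
width: 0.004
finger_force: 0.0
```

Run:
```python
from h import *
print(tool());plate('t10.png')
```

```text
{'t': 15.45, 'rail': array([-144.8,  -96.1]), 'z': np.float64(-6.4), 'y_vs_rail': np.float64(-0.019999999999999574), 'f': array([-0.1, -0.5]), 'fz': np.float64(0.4)}
rel deg 7.78 n 82 ends [-72.1 -73.1 -72.6 -83.1] [155.9 155.9 156.4 155.9] backmid rail [-24.3  -2.1] BL [ -8.7 111.8] BR [ -39.9 -116. ]
```

Call:
play_rows([
  {"x": -0.002, "y": 0, "z": 0, "roll": 0},
  {"x": -0.004, "y": 0, "z": 0, "roll": 0},
  {"x": -0.006, "y": 0, "z": 0, "roll": 0},
  {"x": -0.008, "y": 0, "z": 0, "roll": 0},
  {"x": -0.01, "y": 0, "z": 0, "roll": 0},
  {"x": -0.0115, "y": 0, "z": 0, "roll": 0},
])

```text
t: 16.25
position: [0.5629, -0.2043, -0.0064]
tool_rot: [0.05, 0.999, 0.0, -0.0]
ft_force: [-2.9, -1.0, 2.3]
width: 0.001
finger_force: 1.6
```

Call:
play_rows([
  {"x": -0.0016, "y": -0.0004, "z": -0.0006, "roll": 0},
  {"x": -0.0032, "y": -0.001, "z": -0.0012, "roll": 0},
  {"x": -0.0048, "y": -0.0016, "z": -0.0018, "roll": 0},
  {"x": -0.006, "y": -0.002, "z": -0.002, "roll": 0},
])

```text
t: 16.75
position: [0.5631, -0.2044, -0.0063]
tool_rot: [0.049, 0.999, 0.001, -0.004]
ft_force: [-10.9, 2.2, 1.9]
width: 0.001
finger_force: 5.7
```

Call:
play_rows([
  {"x": -0.0014, "y": -0.0004, "z": -0.0002, "roll": 0},
  {"x": -0.0028, "y": -0.0009, "z": -0.0002, "roll": 0},
  {"x": -0.0042, "y": -0.0014, "z": -0.0002, "roll": 0},
  {"x": -0.0056, "y": -0.002, "z": -0.0002, "roll": 0},
  {"x": -0.007, "y": -0.0026, "z": -0.0002, "roll": 0},
])

```text
t: 17.38
position: [0.5667, -0.2062, -0.0063]
tool_rot: [0.049, 0.999, 0.001, -0.003]
ft_force: [-10.0, 1.6, 0.5]
width: -0.0
finger_force: 5.2
```

Call:
play_rows([
  {"x": -0.002, "y": -0.0008, "z": 0, "roll": 0},
  {"x": -0.004, "y": -0.0016, "z": 0, "roll": 0},
  {"x": -0.006, "y": -0.0024, "z": 0, "roll": 0},
  {"x": -0.008, "y": -0.0032, "z": 0, "roll": 0},
  {"x": -0.01, "y": -0.004, "z": 0, "roll": 0},
  {"x": -0.012, "y": -0.0048, "z": 0, "roll": 0},
  {"x": -0.014, "y": -0.0056, "z": 0, "roll": 0},
  {"x": -0.016, "y": -0.0064, "z": 0, "roll": 0},
  {"x": -0.018, "y": -0.0072, "z": 0, "roll": 0},
  {"x": -0.02, "y": -0.008, "z": 0, "roll": 0},
])

```text
t: 18.62
position: [0.5764, -0.2109, -0.0063]
tool_rot: [0.049, 0.999, 0.001, -0.003]
ft_force: [-9.6, 1.7, 0.7]
width: 0.0
finger_force: 5.0
```

Run:
```python
from h import *
print(tool());plate('t11.png')
```

```text
{'t': 18.625, 'rail': array([-125.4, -102.3]), 'z': np.float64(-6.3), 'y_vs_rail': np.float64(0.040000000000000036), 'f': array([-9.8,  0.8]), 'fz': np.float64(0.7)}
rel deg 2.66 n 85 ends [-137.2 -151.2 -152.2 -111.7] [97.3 97.8 97.3 97.3] backmid rail [-19.8  -5. ] BL [-14.5 109.9] BR [ -25.2 -119.8]
```

Call:
play_rows([
  {"x": 0.03, "y": 0, "z": 0.001, "roll": 0},
  {"x": 0.05, "y": 0.06, "z": 0.002, "roll": 0},
  {"x": 0.05, "y": 0.16, "z": 0.003, "roll": 0},
  {"x": 0.05, "y": 0.26, "z": 0.003, "roll": 0},
  {"x": 0.05, "y": 0.36, "z": 0.003, "roll": 0},
  {"x": 0.04, "y": 0.42, "z": 0.003, "roll": 0},
  {"x": 0.02, "y": 0.42, "z": 0.003, "roll": 0},
  {"x": 0.01, "y": 0.42, "z": 0.003, "roll": 0},
  {"x": 0.003, "y": 0.42, "z": 0.003, "roll": 0},
  {"x": 0.0, "y": 0.42, "z": 0.003, "roll": 0},
])

```text
t: 19.92
position: [0.5999, -0.0041, -0.0068]
tool_rot: [0.05, 0.999, 0.0, -0.0]
ft_force: [-0.6, 0.3, -0.0]
width: 0.002
finger_force: 0.0
```

```bash
sed -i "s|    mid=(np.median.*|    L,Rr=np.median(ends[1]),np.median(ends[0]);mid=(L+Rr)/2 if abs(L-Rr-228.6)<2 else ((L-114.3) if SIDE=='R' else Rr+114.3)|; s|print('rel deg|cc=cr-45*np.array([np.cos(np.radians(rel)),-np.sin(np.radians(rel))]);print('centre',cc.round(1),'rel deg|" h.py; echo "SIDE='R'" >> h.py
python3 - <<'E'
import h
from h import *
h.SIDE='L'
print(tool());plate('t12.png')
E
```

```text
{'t': 19.925, 'rail': array([-122.4,  105.8]), 'z': np.float64(-6.8), 'y_vs_rail': np.float64(0.1200000000000001), 'f': array([-0.6,  0.2]), 'fz': np.float64(-0.0)}
centre [-64.5   3.7] rel deg 2.57 n 85 ends [-132.3 -132.3 -131.8 -132.3] [96.2 96.7 96.7 96.2] backmid rail [-19.5   1.7] BL [-14.4 116.6] BR [ -24.7 -113.2]
```

Call:
play_rows([
  {"x": -0.002, "y": 0, "z": 0, "roll": 0},
  {"x": -0.004, "y": 0, "z": 0, "roll": 0},
  {"x": -0.006, "y": 0, "z": 0, "roll": 0},
  {"x": -0.008, "y": 0, "z": 0, "roll": 0},
  {"x": -0.01, "y": 0, "z": -0.0002, "roll": 0},
  {"x": -0.012, "y": 0, "z": -0.0006, "roll": 0},
  {"x": -0.0136, "y": 0, "z": -0.0012, "roll": 0},
])

```text
t: 20.85
position: [0.6066, -0.0039, -0.0062]
tool_rot: [0.05, 0.999, -0.0, -0.0]
ft_force: [-1.0, 0.5, -0.9]
width: 0.001
finger_force: 0.3
```

Call:
play_rows([
  {"x": -0.0016, "y": 0, "z": -0.0004, "roll": 0},
  {"x": -0.0032, "y": 0, "z": -0.0008, "roll": 0},
  {"x": -0.0048, "y": 0, "z": -0.0012, "roll": 0},
  {"x": -0.0062, "y": 0, "z": -0.0016, "roll": 0},
  {"x": -0.0076, "y": 0, "z": -0.0018, "roll": 0},
])

```text
t: 21.48
position: [0.6066, -0.0038, -0.0062]
tool_rot: [0.049, 0.999, 0.0, -0.005]
ft_force: [-14.9, -1.2, 5.4]
width: -0.002
finger_force: 7.8
```

Call:
play_rows([
  {"x": 0.0002, "y": -0.0004, "z": -0.001, "roll": 0},
  {"x": 0.0002, "y": -0.001, "z": -0.0014, "roll": 0},
])

```text
t: 21.72
position: [0.6073, -0.0038, -0.006]
tool_rot: [0.049, 0.999, 0.001, -0.004]
ft_force: [-7.0, 2.4, -3.2]
width: -0.001
finger_force: 3.9
```

Call:
play_rows([
  {"x": -0.0014, "y": -0.0003, "z": 0.0002, "roll": 0},
  {"x": -0.0028, "y": -0.0006, "z": 0.0002, "roll": 0},
  {"x": -0.0042, "y": -0.001, "z": 0.0002, "roll": 0},
  {"x": -0.0056, "y": -0.001, "z": 0.0002, "roll": 0},
  {"x": -0.007, "y": -0.001, "z": 0.0002, "roll": 0},
])

```text
t: 22.35
position: [0.61, -0.0039, -0.0061]
tool_rot: [0.049, 0.999, 0.001, -0.005]
ft_force: [-11.2, 5.9, -0.9]
width: 0.004
finger_force: 6.1
```

Call:
play_rows([
  {"x": -0.0018, "y": 0, "z": 0, "roll": 0},
  {"x": -0.0036, "y": 0, "z": 0, "roll": 0},
  {"x": -0.0054, "y": 0, "z": 0, "roll": 0},
  {"x": -0.0072, "y": 0, "z": 0, "roll": 0},
  {"x": -0.009, "y": 0, "z": 0, "roll": 0},
  {"x": -0.0108, "y": 0, "z": 0, "roll": 0},
  {"x": -0.0126, "y": 0, "z": 0, "roll": 0},
  {"x": -0.0138, "y": 0, "z": 0, "roll": 0},
])

```text
t: 23.35
position: [0.6169, -0.0043, -0.0061]
tool_rot: [0.049, 0.999, 0.001, -0.005]
ft_force: [-11.6, 7.5, -0.4]
width: -0.005
finger_force: 6.2
```

Run:
```python
import h
from h import *
h.SIDE='L'
print(tool());plate('t13.png')
```

```text
{'t': 23.35, 'rail': array([-105.4,  107.3]), 'z': np.float64(-6.1), 'y_vs_rail': np.float64(0.020000000000000462), 'f': array([-12.3,   6.4]), 'fz': np.float64(-0.4)}
centre [-60.    2.1] rel deg 6.16 n 80 ends [-91.4 -92.4 -91.9 -92.4] [136.6 136.6 136.6 136.1] backmid rail [-15.2  -2.7] BL [ -2.9 111.6] BR [ -27.6 -117. ]
```

Call:
play_rows([
  {"x": 0.04, "y": 0, "z": 0.001, "roll": 0},
  {"x": 0.08, "y": -0.06, "z": 0.002, "roll": 0},
  {"x": 0.08, "y": -0.16, "z": 0.003, "roll": 0},
  {"x": 0.08, "y": -0.26, "z": 0.003, "roll": 0},
  {"x": 0.08, "y": -0.36, "z": 0.003, "roll": 0},
  {"x": 0.08, "y": -0.405, "z": 0.003, "roll": 0},
  {"x": 0.074, "y": -0.405, "z": 0.003, "roll": 0},
  {"x": 0.066, "y": -0.405, "z": 0.003, "roll": 0},
  {"x": 0.062, "y": -0.405, "z": 0.003, "roll": 0},
  {"x": 0.06, "y": -0.405, "z": 0.003, "roll": 0},
])

```text
t: 24.65
position: [0.5709, -0.2039, -0.0062]
tool_rot: [0.049, 0.999, 0.0, -0.0]
ft_force: [-0.6, 0.7, -0.4]
width: 0.0
finger_force: 0.0
```

Run:
```python
import h
from h import *
print(tool());plate('t14.png')
```

```text
{'t': 24.65, 'rail': array([-131.6,  -95.8]), 'z': np.float64(-6.2), 'y_vs_rail': np.float64(-0.019999999999999574), 'f': array([-0.7,  0.7]), 'fz': np.float64(-0.4)}
centre [-60.   2.] rel deg 6.20 n 82 ends [ -92.4  -91.9  -75.4 -100.9] [137.1 137.1 137.1 136.6] backmid rail [-15.2  -2.9] BL [ -2.8 111.4] BR [ -27.6 -117.2]
```

Call:
play_rows([
  {"x": -0.002, "y": 0, "z": 0, "roll": 0},
  {"x": -0.004, "y": 0, "z": 0, "roll": 0},
  {"x": -0.006, "y": 0, "z": 0, "roll": 0},
  {"x": -0.0076, "y": 0, "z": -0.0003, "roll": 0},
  {"x": -0.0092, "y": -0.0006, "z": -0.0009, "roll": 0},
  {"x": -0.0108, "y": -0.0012, "z": -0.0016, "roll": 0},
  {"x": -0.0124, "y": -0.0018, "z": -0.0022, "roll": 0},
])

```text
t: 25.58
position: [0.5749, -0.2054, -0.0058]
tool_rot: [0.049, 0.999, 0.001, -0.002]
ft_force: [-8.2, 3.2, -1.1]
width: -0.002
finger_force: 4.3
```

Call:
play_rows([
  {"x": -0.0014, "y": -0.0004, "z": 0, "roll": 0},
  {"x": -0.003, "y": -0.001, "z": 0, "roll": 0},
  {"x": -0.0048, "y": -0.0018, "z": 0, "roll": 0},
  {"x": -0.0066, "y": -0.0026, "z": 0, "roll": 0},
  {"x": -0.0084, "y": -0.0034, "z": 0, "roll": 0},
  {"x": -0.0102, "y": -0.0042, "z": 0, "roll": 0},
  {"x": -0.012, "y": -0.005, "z": 0, "roll": 0},
  {"x": -0.0138, "y": -0.0058, "z": 0, "roll": 0},
  {"x": -0.0156, "y": -0.0066, "z": 0, "roll": 0},
  {"x": -0.0174, "y": -0.0074, "z": 0, "roll": 0},
])

```text
t: 26.82
position: [0.5825, -0.2096, -0.0059]
tool_rot: [0.049, 0.999, 0.001, -0.003]
ft_force: [-10.2, 3.4, 2.3]
width: -0.004
finger_force: 5.2
```

Call:
play_rows([
  {"x": -0.002, "y": -0.0008, "z": 0, "roll": 0},
  {"x": -0.004, "y": -0.0016, "z": 0, "roll": 0},
  {"x": -0.006, "y": -0.0024, "z": 0, "roll": 0},
  {"x": -0.008, "y": -0.0032, "z": 0, "roll": 0},
  {"x": -0.01, "y": -0.004, "z": 0, "roll": 0},
  {"x": -0.012, "y": -0.0048, "z": 0, "roll": 0},
])

```text
t: 27.58
position: [0.5882, -0.2126, -0.0059]
tool_rot: [0.049, 0.999, 0.001, -0.003]
ft_force: [-10.2, 4.6, 1.9]
width: -0.0
finger_force: 5.3
```

Run:
```python
import h
from h import *
print(tool());plate('t15.png')
```

```text
{'t': 27.575, 'rail': array([-113.5, -102.8]), 'z': np.float64(-5.9), 'y_vs_rail': np.float64(0.040000000000000036), 'f': array([-10.6,   3.5]), 'fz': np.float64(1.9)}
centre [-56.    1.1] rel deg 1.02 n 86 ends [-164.8 -170.8 -133.3 -127.3] [76.2 76.2 75.7 76.2] backmid rail [-11.    0.3] BL [ -9.  115.3] BR [ -13.1 -114.6]
```

Call:
play_rows([
  {"x": -0.002, "y": -0.0008, "z": 0, "roll": 0},
  {"x": -0.004, "y": -0.0016, "z": 0, "roll": 0},
  {"x": -0.006, "y": -0.0024, "z": 0, "roll": 0},
  {"x": -0.008, "y": -0.0032, "z": 0, "roll": 0},
  {"x": -0.01, "y": -0.004, "z": 0, "roll": 0},
  {"x": -0.012, "y": -0.0048, "z": 0, "roll": 0},
  {"x": -0.014, "y": -0.0054, "z": 0, "roll": 0},
  {"x": -0.0155, "y": -0.006, "z": 0, "roll": 0},
])

```text
t: 28.62
position: [0.5955, -0.2162, -0.0059]
tool_rot: [0.049, 0.999, 0.002, -0.003]
ft_force: [-9.9, 4.7, 2.0]
width: 0.001
finger_force: 5.6
```

Run:
```python
import h
from h import *
print(tool());plate('t16.png')
```

```text
{'t': 28.625, 'rail': array([-106. , -105.7]), 'z': np.float64(-5.9), 'y_vs_rail': np.float64(0.03000000000000025), 'f': array([-10.3,   3.7]), 'fz': np.float64(2.0)}
centre [-53.8   0.3] rel deg -1.78 n 86 ends [-204.6 -209.1 -166.6 -162.1] [42.9 42.9 42.9 42.9] backmid rail [-8.8  1.7] BL [-12.4 116.6] BR [  -5.3 -113.3]
```

Call:
play_rows([
  {"x": 0.03, "y": 0, "z": 0.001, "roll": 0},
  {"x": 0.05, "y": 0.06, "z": 0.002, "roll": 0},
  {"x": 0.05, "y": 0.16, "z": 0.002, "roll": 0},
  {"x": 0.05, "y": 0.26, "z": 0.002, "roll": 0},
  {"x": 0.05, "y": 0.36, "z": 0.002, "roll": 0},
  {"x": 0.048, "y": 0.419, "z": 0.002, "roll": 0},
  {"x": 0.042, "y": 0.419, "z": 0.002, "roll": 0},
  {"x": 0.034, "y": 0.419, "z": 0.002, "roll": 0},
  {"x": 0.03, "y": 0.419, "z": 0.002, "roll": 0},
  {"x": 0.028, "y": 0.419, "z": 0.002, "roll": 0},
])

```text
t: 29.92
position: [0.6051, -0.0087, -0.0061]
tool_rot: [0.05, 0.999, -0.0, 0.0]
ft_force: [0.5, -0.7, 0.7]
width: 0.0
finger_force: 0.0
```

Run:
```python
import h
from h import *
h.SIDE='L'
print(tool());plate('t17.png')
```

```text
{'t': 29.925, 'rail': array([-116.8,  101.7]), 'z': np.float64(-6.1), 'y_vs_rail': np.float64(0.1200000000000001), 'f': array([ 0.6, -0.7]), 'fz': np.float64(0.7)}
centre [-53.8   0.2] rel deg -1.80 n 86 ends [-185.4 -185.9 -186.4 -185.9] [42.6 42.6 42.6 42.6] backmid rail [-8.8  1.7] BL [-12.4 116.6] BR [  -5.2 -113.3]
```

Call:
play_rows([
  {"x": -0.002, "y": 0, "z": 0, "roll": 0},
  {"x": -0.004, "y": 0, "z": 0, "roll": 0},
  {"x": -0.006, "y": 0, "z": 0, "roll": 0},
  {"x": -0.008, "y": 0, "z": -0.0003, "roll": 0},
  {"x": -0.0096, "y": 0, "z": -0.001, "roll": 0},
  {"x": -0.0112, "y": 0, "z": -0.0018, "roll": 0},
  {"x": -0.0126, "y": 0, "z": -0.0025, "roll": 0},
])

```text
t: 30.85
position: [0.6095, -0.0082, -0.0056]
tool_rot: [0.049, 0.999, 0.0, -0.002]
ft_force: [-7.9, -0.1, -3.2]
width: -0.003
finger_force: 3.6
```

Call:
play_rows([
  {"x": -0.0014, "y": 0.0002, "z": 0.0003, "roll": 0},
  {"x": -0.0028, "y": 0.0005, "z": 0.0003, "roll": 0},
  {"x": -0.0044, "y": 0.0008, "z": 0.0003, "roll": 0},
  {"x": -0.006, "y": 0.0011, "z": 0.0003, "roll": 0},
  {"x": -0.0078, "y": 0.0014, "z": 0.0003, "roll": 0},
  {"x": -0.0096, "y": 0.0017, "z": 0.0003, "roll": 0},
  {"x": -0.0114, "y": 0.002, "z": 0.0003, "roll": 0},
  {"x": -0.0132, "y": 0.0023, "z": 0.0003, "roll": 0},
  {"x": -0.015, "y": 0.0026, "z": 0.0003, "roll": 0},
])

```text
t: 31.98
position: [0.6153, -0.0069, -0.0057]
tool_rot: [0.049, 0.999, 0.001, -0.004]
ft_force: [-14.2, 3.1, 4.7]
width: 0.005
finger_force: 7.1
```

Run:
```python
import h
from h import *
h.SIDE='L'
print(tool());plate('t18.png')
```

```text
{'t': 31.975, 'rail': array([-106.8,  104.5]), 'z': np.float64(-5.7), 'y_vs_rail': np.float64(0.03000000000000025), 'f': array([-14.5,   1.7]), 'fz': np.float64(4.7)}
centre [-51.6   0.3] rel deg 0.28 n 85 ends [-162.  -162.  -161.5 -162. ] [67.  67.  67.5 66.5] backmid rail [-6.6  0.1] BL [ -6.1 115.1] BR [  -7.2 -114.9]
```

Call:
play_rows([
  {"x": 0.0004, "y": 0.0004, "z": -0.001, "roll": 0},
  {"x": -0.0004, "y": 0.0006, "z": -0.0012, "roll": 0},
  {"x": -0.0018, "y": 0.0008, "z": -0.0012, "roll": 0},
  {"x": -0.0032, "y": 0.001, "z": -0.0012, "roll": 0},
  {"x": -0.0046, "y": 0.0012, "z": -0.0012, "roll": 0},
])

```text
t: 32.65
position: [0.6182, -0.0065, -0.0056]
tool_rot: [0.049, 0.999, 0.001, -0.004]
ft_force: [-8.7, 1.2, -1.8]
width: -0.003
finger_force: 4.9
```

Call:
play_rows([
  {"x": -0.0014, "y": 0.0003, "z": 0.0002, "roll": 0},
  {"x": -0.0028, "y": 0.0006, "z": 0.0002, "roll": 0},
  {"x": -0.0042, "y": 0.0008, "z": 0.0002, "roll": 0},
])

```text
t: 33.02
position: [0.6202, -0.0063, -0.0056]
tool_rot: [0.049, 0.999, 0.001, -0.004]
ft_force: [-10.4, 2.5, 0.3]
width: -0.001
finger_force: 5.4
```

Run:
```python
import h
from h import *
h.SIDE='L'
print(tool());plate('t19.png')
```

```text
{'t': 33.025, 'rail': array([-101.9,  105.6]), 'z': np.float64(-5.6), 'y_vs_rail': np.float64(0.040000000000000036), 'f': array([-10.6,   1.5]), 'fz': np.float64(0.3)}
centre [-49.6   0.3] rel deg 2.19 n 80 ends [-139.4 -139.9 -139.4 -139.4] [89.1 89.1 89.1 89.1] backmid rail [-4.6 -1.4] BL [ -0.2 113.5] BR [  -9.  -116.4]
```

Call:
play_rows([
  {"x": 0.03, "y": 0, "z": 0.001, "roll": 0},
  {"x": 0.052, "y": -0.06, "z": 0.002, "roll": 0},
  {"x": 0.052, "y": -0.16, "z": 0.003, "roll": 0},
  {"x": 0.052, "y": -0.26, "z": 0.003, "roll": 0},
  {"x": 0.052, "y": -0.36, "z": 0.003, "roll": 0},
  {"x": 0.05, "y": -0.415, "z": 0.003, "roll": 0},
  {"x": 0.044, "y": -0.415, "z": 0.003, "roll": 0},
  {"x": 0.038, "y": -0.415, "z": 0.003, "roll": 0},
  {"x": 0.033, "y": -0.415, "z": 0.003, "roll": 0},
  {"x": 0.031, "y": -0.415, "z": 0.003, "roll": 0},
])

```text
t: 34.33
position: [0.5877, -0.2114, -0.0059]
tool_rot: [0.049, 0.999, 0.0, 0.0]
ft_force: [-0.5, 0.4, -0.4]
width: 0.0
finger_force: 0.0
```

Run:
```python
import h
from h import *
print(tool());plate('t20.png')
```

```text
{'t': 34.325, 'rail': array([-114.2, -101.7]), 'z': np.float64(-5.9), 'y_vs_rail': np.float64(-0.019999999999999574), 'f': array([-0.5,  0.3]), 'fz': np.float64(-0.4)}
centre [-49.6  -0.5] rel deg 2.24 n 79 ends [-138.8 -141.8 -126.3 -158.8] [89.7 89.7 89.7 89.7] backmid rail [-4.6 -2.3] BL [-1.000e-01  1.126e+02] BR [  -9.1 -117.2]
```

Call:
play_rows([
  {"x": -0.002, "y": 0, "z": 0, "roll": 0},
  {"x": -0.004, "y": 0, "z": 0, "roll": 0},
  {"x": -0.006, "y": 0, "z": 0, "roll": 0},
  {"x": -0.0078, "y": 0, "z": -0.0003, "roll": 0},
  {"x": -0.0094, "y": -0.0004, "z": -0.0009, "roll": 0},
  {"x": -0.011, "y": -0.0008, "z": -0.0016, "roll": 0},
  {"x": -0.0126, "y": -0.0012, "z": -0.0023, "roll": 0},
])

```text
t: 35.25
position: [0.5926, -0.2131, -0.0052]
tool_rot: [0.05, 0.999, 0.0, -0.001]
ft_force: [-4.5, 1.6, -0.7]
width: -0.0
finger_force: 2.5
```

Call:
play_rows([
  {"x": -0.0014, "y": -0.0003, "z": 0, "roll": 0},
  {"x": -0.0028, "y": -0.0006, "z": 0, "roll": 0},
  {"x": -0.0044, "y": -0.001, "z": -0.0002, "roll": 0},
  {"x": -0.006, "y": -0.0014, "z": -0.0002, "roll": 0},
])

```text
t: 35.75
position: [0.5935, -0.2136, -0.0053]
tool_rot: [0.05, 0.999, 0.001, -0.004]
ft_force: [-12.7, 2.3, 4.6]
width: 0.002
finger_force: 6.6
```

Call:
play_rows([
  {"x": 0, "y": -0.0002, "z": -0.0009, "roll": 0},
  {"x": -0.0012, "y": -0.0005, "z": -0.0009, "roll": 0},
  {"x": -0.0026, "y": -0.0009, "z": -0.0009, "roll": 0},
  {"x": -0.0042, "y": -0.0013, "z": -0.0009, "roll": 0},
  {"x": -0.0058, "y": -0.0017, "z": -0.0009, "roll": 0},
  {"x": -0.0074, "y": -0.0021, "z": -0.0009, "roll": 0},
  {"x": -0.009, "y": -0.0025, "z": -0.0009, "roll": 0},
])

```text
t: 36.62
position: [0.5981, -0.2154, -0.0052]
tool_rot: [0.049, 0.999, 0.001, -0.003]
ft_force: [-11.9, 1.1, 0.7]
width: -0.002
finger_force: 5.6
```

Run:
```python
import h
from h import *
print(tool());plate('t21.png')
```

```text
{'t': 36.625, 'rail': array([-103.4, -104.7]), 'z': np.float64(-5.2), 'y_vs_rail': np.float64(0.040000000000000036), 'f': array([-11.9,  -0.1]), 'fz': np.float64(0.7)}
centre [-47.2   0.9] rel deg -0.08 n 75 ends [-183.5 -186.  -145.5 -139.5] [62.5 62.  62.  63. ] backmid rail [-2.2  0.9] BL [ -2.4 115.9] BR [  -2.1 -114.1]
```

Call:
play_rows([
  {"x": -0.0012, "y": -0.0004, "z": 0, "roll": 0},
  {"x": -0.0024, "y": -0.0008, "z": 0, "roll": 0},
  {"x": -0.0036, "y": -0.0012, "z": 0, "roll": 0},
  {"x": -0.0048, "y": -0.0016, "z": 0, "roll": 0},
])

```text
t: 37.17
position: [0.6004, -0.2163, -0.0052]
tool_rot: [0.049, 0.999, 0.001, -0.003]
ft_force: [-10.8, 2.4, 1.7]
width: -0.002
finger_force: 5.7
```

Call:
play_rows([
  {"x": -0.001, "y": -0.0003, "z": -0.0001, "roll": 0},
  {"x": -0.002, "y": -0.0006, "z": -0.0002, "roll": 0},
  {"x": -0.003, "y": -0.0009, "z": -0.0002, "roll": 0},
])

```text
t: 37.55
position: [0.6014, -0.2167, -0.0052]
tool_rot: [0.049, 0.999, 0.001, -0.004]
ft_force: [-14.5, 2.2, 2.5]
width: 0.004
finger_force: 7.2
```

Run:
```python
import h
from h import *
print(tool());plate('t22.png')
```

```text
{'t': 37.55, 'rail': array([-100. , -105.6]), 'z': np.float64(-5.2), 'y_vs_rail': np.float64(0.03000000000000025), 'f': array([-14.6,   0.8]), 'fz': np.float64(2.5)}
centre [-46.3   0.2] rel deg -1.12 n 79 ends [-200.  -165.5 -157.  -152. ] [50.5 50.  50.5 50. ] backmid rail [-1.3  1. ] BL [ -3.6 116. ] BR [   0.9 -113.9]
```

Call:
play_rows([
  {"x": 0.008, "y": 0, "z": 0.0, "roll": 0},
  {"x": 0.04, "y": 0.01, "z": 0.002, "roll": 0},
  {"x": 0.046, "y": 0.1, "z": 0.003, "roll": 0},
  {"x": 0.046, "y": 0.2, "z": 0.003, "roll": 0},
  {"x": 0.046, "y": 0.3, "z": 0.003, "roll": 0},
  {"x": 0.046, "y": 0.4, "z": 0.003, "roll": 0},
  {"x": 0.042, "y": 0.419, "z": 0.003, "roll": 0},
  {"x": 0.034, "y": 0.419, "z": 0.003, "roll": 0},
  {"x": 0.029, "y": 0.419, "z": 0.003, "roll": 0},
  {"x": 0.026, "y": 0.419, "z": 0.003, "roll": 0},
])

```text
t: 38.85
position: [0.6126, -0.0093, -0.0057]
tool_rot: [0.05, 0.999, -0.0, 0.0]
ft_force: [-0.0, 0.2, -0.1]
width: 0.003
finger_force: 0.0
```

Run:
```python
import h
from h import *
h.SIDE='L'
print(tool());plate('t23.png')
```

```text
{'t': 38.85, 'rail': array([-109.2,  101.9]), 'z': np.float64(-5.7), 'y_vs_rail': np.float64(0.15000000000000036), 'f': array([-0. ,  0.2]), 'fz': np.float64(-0.1)}
centre [-46.3   0.1] rel deg -1.11 n 78 ends [-178.3 -178.8 -177.8 -178.3] [50.7 50.2 50.7 50.2] backmid rail [-1.4  1. ] BL [ -3.6 116. ] BR [   0.9 -114. ]
```

Contact is about 5 mm ahead.

Call:
play_rows([
  {"x": -0.002, "y": 0, "z": 0, "roll": 0},
  {"x": -0.004, "y": 0, "z": 0, "roll": 0},
  {"x": -0.006, "y": 0, "z": 0, "roll": 0},
  {"x": -0.008, "y": 0, "z": 0, "roll": 0},
  {"x": -0.0098, "y": 0, "z": -0.0003, "roll": 0},
  {"x": -0.0114, "y": 0, "z": -0.0009, "roll": 0},
  {"x": -0.013, "y": 0.0002, "z": -0.0017, "roll": 0},
  {"x": -0.0144, "y": 0.0004, "z": -0.0024, "roll": 0},
])

```text
t: 39.9
position: [0.6173, -0.0084, -0.0054]
tool_rot: [0.049, 0.999, 0.0, -0.003]
ft_force: [-8.8, 0.3, -2.3]
width: -0.001
finger_force: 4.3
```

Call:
play_rows([
  {"x": -0.0014, "y": 0.0003, "z": -0.0004, "roll": 0},
  {"x": -0.0026, "y": 0.0006, "z": -0.0006, "roll": 0},
  {"x": -0.0038, "y": 0.0009, "z": -0.0006, "roll": 0},
])

```text
t: 40.28
position: [0.619, -0.008, -0.0054]
tool_rot: [0.049, 0.999, 0.0, -0.003]
ft_force: [-8.1, -0.3, -3.0]
width: -0.001
finger_force: 4.0
```

Call:
play_rows([
  {"x": -0.0012, "y": 0.0003, "z": 0.0002, "roll": 0},
  {"x": -0.0024, "y": 0.0006, "z": 0.0003, "roll": 0},
  {"x": -0.0036, "y": 0.0009, "z": 0.0003, "roll": 0},
  {"x": -0.0048, "y": 0.0012, "z": 0.0003, "roll": 0},
  {"x": -0.006, "y": 0.0014, "z": 0.0003, "roll": 0},
])

```text
t: 40.9
position: [0.6216, -0.0074, -0.0054]
tool_rot: [0.049, 0.999, 0.0, -0.004]
ft_force: [-9.9, 0.1, -0.0]
width: -0.003
finger_force: 5.2
```

Run:
```python
import h
from h import *
h.SIDE='L'
print(tool());plate('t24.png')
```

```text
{'t': 40.9, 'rail': array([-100.4,  104.6]), 'z': np.float64(-5.4), 'y_vs_rail': np.float64(0.040000000000000036), 'f': array([-9.8, -0.9]), 'fz': np.float64(-0.0)}
centre [-45.    0.2] rel deg 0.35 n 85 ends [-160.9 -161.4 -161.4 -160.4] [68.1 67.6 67.6 67.1] backmid rail [-0.  -0.1] BL [  0.7 114.9] BR [  -0.7 -115.1]
```

Call:
play_rows([
  {"x": -0.001, "y": 0.0002, "z": 0, "roll": 0},
  {"x": -0.002, "y": 0.0004, "z": 0, "roll": 0},
  {"x": -0.0028, "y": 0.0006, "z": 0, "roll": 0},
])

```text
t: 41.32
position: [0.6221, -0.0073, -0.0054]
tool_rot: [0.049, 0.999, 0.0, -0.005]
ft_force: [-15.1, -1.6, 3.8]
width: 0.001
finger_force: 7.6
```

Call:
play_rows([
  {"x": 0.008, "y": 0, "z": 0.0, "roll": 0},
  {"x": 0.036, "y": -0.01, "z": 0.002, "roll": 0},
  {"x": 0.042, "y": -0.1, "z": 0.003, "roll": 0},
  {"x": 0.042, "y": -0.2, "z": 0.003, "roll": 0},
  {"x": 0.042, "y": -0.3, "z": 0.003, "roll": 0},
  {"x": 0.042, "y": -0.4, "z": 0.003, "roll": 0},
  {"x": 0.038, "y": -0.415, "z": 0.003, "roll": 0},
  {"x": 0.03, "y": -0.415, "z": 0.003, "roll": 0},
  {"x": 0.024, "y": -0.415, "z": 0.003, "roll": 0},
  {"x": 0.021, "y": -0.415, "z": 0.003, "roll": 0},
])

```text
t: 42.58
position: [0.5954, -0.2119, -0.0058]
tool_rot: [0.049, 0.999, 0.0, 0.0]
ft_force: [0.4, 0.4, 0.7]
width: -0.002
finger_force: 0.0
```

Call:
play_rows([
  {"x": -0.002, "y": 0, "z": 0, "roll": 0},
  {"x": -0.004, "y": 0, "z": 0, "roll": 0},
  {"x": -0.006, "y": 0, "z": -0.0001, "roll": 0},
  {"x": -0.0078, "y": 0, "z": -0.0004, "roll": 0},
  {"x": -0.0094, "y": 0, "z": -0.001, "roll": 0},
  {"x": -0.011, "y": 0, "z": -0.0017, "roll": 0},
])

```text
t: 43.32
position: [0.6001, -0.2137, -0.0051]
tool_rot: [0.05, 0.999, 0.0, -0.0]
ft_force: [-2.2, -0.5, -0.5]
width: -0.002
finger_force: 1.1
```

Run:
```python
import h
from h import *
print(tool());plate('t25.png')
```

```text
{'t': 43.325, 'rail': array([-101.6, -102.7]), 'z': np.float64(-5.1), 'y_vs_rail': np.float64(0.0600000000000005), 'f': array([-2.1, -0.7]), 'fz': np.float64(-0.5)}
centre [-44.9   0.4] rel deg 0.51 n 83 ends [-170.8 -175.8 -137.8 -130.8] [70.2 69.7 69.7 69.2] backmid rail [ 0.1 -0. ] BL [  1.2 115. ] BR [  -0.9 -115. ]
```

Call:
play_rows([
  {"x": -0.0016, "y": -0.0002, "z": -0.0006, "roll": 0},
  {"x": -0.0032, "y": -0.0004, "z": -0.0012, "roll": 0},
  {"x": -0.0046, "y": -0.0006, "z": -0.0016, "roll": 0},
  {"x": -0.0058, "y": -0.0008, "z": -0.0018, "roll": 0},
])

```text
t: 43.88
position: [0.6004, -0.2138, -0.005]
tool_rot: [0.05, 0.999, 0.001, -0.004]
ft_force: [-10.0, -0.1, 0.5]
width: -0.0
finger_force: 5.2
```

Call:
play_rows([
  {"x": -0.001, "y": -0.0002, "z": -0.0001, "roll": 0},
  {"x": -0.002, "y": -0.0004, "z": -0.0001, "roll": 0},
])

```text
t: 44.12
position: [0.6015, -0.2141, -0.005]
tool_rot: [0.05, 0.999, 0.001, -0.003]
ft_force: [-11.8, 0.2, -0.0]
width: -0.005
finger_force: 5.5
```

Call:
play_rows([
  {"x": -0.0012, "y": -0.0002, "z": -0.0001, "roll": 0},
  {"x": -0.0022, "y": -0.0004, "z": -0.0001, "roll": 0},
  {"x": -0.0028, "y": -0.0006, "z": -0.0002, "roll": 0},
])

```text
t: 44.5
position: [0.6017, -0.2142, -0.005]
tool_rot: [0.049, 0.999, 0.001, -0.005]
ft_force: [-16.4, 1.8, 3.6]
width: 0.0
finger_force: 8.4
```

Run:
```python
import h
from h import *
print(tool());plate('t26.png')
```

```text
{'t': 44.5, 'rail': array([-100. , -103.1]), 'z': np.float64(-5.0), 'y_vs_rail': np.float64(0.040000000000000036), 'f': array([-16.5,   0.2]), 'fz': np.float64(3.6)}
centre [-44.3   0.4] rel deg -0.11 n 76 ends [-183.6 -148.1 -141.1 -136.1] [62.4 62.4 61.9 62.4] backmid rail [0.7 0.5] BL [  0.5 115.5] BR [   0.9 -114.5]
```

Call:
play_rows([
  {"x": 0.008, "y": 0, "z": 0.0, "roll": 0},
  {"x": 0.036, "y": 0.01, "z": 0.002, "roll": 0},
  {"x": 0.042, "y": 0.1, "z": 0.003, "roll": 0},
  {"x": 0.042, "y": 0.2, "z": 0.003, "roll": 0},
  {"x": 0.042, "y": 0.3, "z": 0.003, "roll": 0},
  {"x": 0.042, "y": 0.4, "z": 0.003, "roll": 0},
  {"x": 0.038, "y": 0.414, "z": 0.003, "roll": 0},
  {"x": 0.03, "y": 0.414, "z": 0.003, "roll": 0},
  {"x": 0.024, "y": 0.414, "z": 0.003, "roll": 0},
  {"x": 0.021, "y": 0.414, "z": 0.003, "roll": 0},
])

```text
t: 45.8
position: [0.6159, -0.0094, -0.0055]
tool_rot: [0.05, 0.999, -0.0, 0.0]
ft_force: [0.1, -1.2, 0.4]
width: 0.001
finger_force: 0.0
```

Call:
play_rows([
  {"x": -0.002, "y": 0, "z": 0, "roll": 0},
  {"x": -0.004, "y": 0, "z": 0, "roll": 0},
  {"x": -0.006, "y": 0, "z": -0.0001, "roll": 0},
  {"x": -0.0078, "y": 0, "z": -0.0004, "roll": 0},
  {"x": -0.0094, "y": 0, "z": -0.001, "roll": 0},
  {"x": -0.011, "y": 0, "z": -0.0017, "roll": 0},
])

```text
t: 46.55
position: [0.6211, -0.0086, -0.0045]
tool_rot: [0.05, 0.999, -0.0, -0.0]
ft_force: [0.2, -1.1, -0.5]
width: 0.002
finger_force: 0.0
```

Run:
```python
import h
from h import *
h.SIDE='L'
print(tool());plate('t27.png')
```

```text
{'t': 46.55, 'rail': array([-100.8,  103.4]), 'z': np.float64(-4.5), 'y_vs_rail': np.float64(0.04999999999999982), 'f': array([ 0.3, -1. ]), 'fz': np.float64(-0.5)}
centre [-44.3   0.2] rel deg -0.14 n 83 ends [-167.  -167.  -167.  -166.5] [62.  61.5 62.  62.5] backmid rail [0.7 0.3] BL [  0.4 115.3] BR [   1.  -114.7]
```

Call:
play_rows([
  {"x": -0.0016, "y": 0, "z": -0.0002, "roll": 0},
  {"x": -0.0032, "y": 0, "z": -0.0008, "roll": 0},
  {"x": -0.0046, "y": 0, "z": -0.0014, "roll": 0},
  {"x": -0.006, "y": 0.0002, "z": -0.0018, "roll": 0},
])

```text
t: 47.1
position: [0.6216, -0.0086, -0.0044]
tool_rot: [0.049, 0.999, 0.0, -0.003]
ft_force: [-11.5, -1.3, 2.4]
width: -0.004
finger_force: 5.5
```

Call:
play_rows([
  {"x": -0.001, "y": 0.0001, "z": -0.0001, "roll": 0},
  {"x": -0.0018, "y": 0.0002, "z": -0.0002, "roll": 0},
])

```text
t: 47.35
position: [0.6215, -0.0086, -0.0044]
tool_rot: [0.049, 0.999, 0.0, -0.004]
ft_force: [-14.2, -0.9, 4.1]
width: -0.002
finger_force: 7.2
```

Call:
play_rows([
  {"x": 0, "y": 0, "z": -0.0008, "roll": 0},
  {"x": -0.0004, "y": 0, "z": -0.0012, "roll": 0},
  {"x": -0.0008, "y": 0.0001, "z": -0.0012, "roll": 0},
])

```text
t: 47.72
position: [0.6221, -0.0085, -0.0044]
tool_rot: [0.049, 0.999, 0.0, -0.004]
ft_force: [-11.6, -1.5, -0.7]
width: 0.002
finger_force: 5.7
```

Run:
```python
import h
from h import *
h.SIDE='L'
print(tool());plate('t28.png')
```

```text
{'t': 47.725, 'rail': array([-99.9, 103.6]), 'z': np.float64(-4.4), 'y_vs_rail': np.float64(0.040000000000000036), 'f': array([-11.4,  -2.7]), 'fz': np.float64(-0.7)}
centre [-44.    0.2] rel deg 0.11 n 86 ends [-163.8 -164.3 -164.3 -163.3] [65.2 64.7 64.7 65.2] backmid rail [1.  0.1] BL [  1.2 115.1] BR [   0.7 -114.9]
```

Call:
play_rows([
  {"x": -0.0008, "y": 0, "z": -0.0002, "roll": 0},
  {"x": -0.0014, "y": 0, "z": -0.0004, "roll": 0},
])

```text
t: 48.02
position: [0.622, -0.0085, -0.0044]
tool_rot: [0.049, 0.999, 0.0, -0.005]
ft_force: [-13.6, -0.1, 0.5]
width: 0.001
finger_force: 7.0
```

Call:
play_rows([
  {"x": 0.008, "y": 0, "z": 0.0, "roll": 0},
  {"x": 0.036, "y": -0.01, "z": 0.002, "roll": 0},
  {"x": 0.042, "y": -0.1, "z": 0.003, "roll": 0},
  {"x": 0.042, "y": -0.2, "z": 0.003, "roll": 0},
  {"x": 0.042, "y": -0.3, "z": 0.003, "roll": 0},
  {"x": 0.042, "y": -0.4, "z": 0.003, "roll": 0},
  {"x": 0.038, "y": -0.412, "z": 0.003, "roll": 0},
  {"x": 0.03, "y": -0.412, "z": 0.003, "roll": 0},
  {"x": 0.022, "y": -0.412, "z": 0.003, "roll": 0},
  {"x": 0.018, "y": -0.412, "z": 0.003, "roll": 0},
])

```text
t: 49.28
position: [0.5974, -0.2118, -0.0042]
tool_rot: [0.049, 0.999, -0.0, 0.0]
ft_force: [0.6, 0.8, -0.5]
width: -0.002
finger_force: 0.0
```

Call:
play_rows([
  {"x": -0.002, "y": 0, "z": 0, "roll": 0},
  {"x": -0.004, "y": 0, "z": 0, "roll": 0},
  {"x": -0.006, "y": 0, "z": 0, "roll": 0},
  {"x": -0.008, "y": 0, "z": -0.0002, "roll": 0},
  {"x": -0.0098, "y": 0, "z": -0.0007, "roll": 0},
  {"x": -0.0114, "y": 0, "z": -0.0014, "roll": 0},
  {"x": -0.0128, "y": 0, "z": -0.002, "roll": 0},
])

```text
t: 50.15
position: [0.6017, -0.2135, -0.0038]
tool_rot: [0.05, 0.999, 0.0, -0.002]
ft_force: [-7.2, -0.7, -0.4]
width: -0.002
finger_force: 3.7
```

Call:
play_rows([
  {"x": -0.0014, "y": 0, "z": -0.0004, "roll": 0},
  {"x": -0.0026, "y": 0, "z": -0.0009, "roll": 0},
  {"x": -0.0034, "y": 0, "z": -0.0012, "roll": 0},
  {"x": -0.0036, "y": 0, "z": -0.0012, "roll": 0},
])

```text
t: 50.65
position: [0.6018, -0.2135, -0.0038]
tool_rot: [0.05, 0.999, 0.001, -0.004]
ft_force: [-13.1, -0.7, 0.2]
width: 0.0
finger_force: 6.2
```

Run:
```python
import h
from h import *
print(tool());plate('t29.png')
```

```text
{'t': 50.65, 'rail': array([ -99.9, -102.3]), 'z': np.float64(-3.8), 'y_vs_rail': np.float64(0.0600000000000005), 'f': array([-13.,  -2.]), 'fz': np.float64(0.2)}
centre [-44.    0.6] rel deg 0.02 n 84 ends [-153.4 -145.4 -139.4 -133.9] [64.1 64.1 63.6 64.1] backmid rail [1.  0.6] BL [  1.1 115.6] BR [   1.  -114.4]
```

Call:
play_rows([
  {"x": 0.008, "y": 0, "z": 0, "roll": 0},
  {"x": 0.04, "y": 0, "z": 0, "roll": 0},
  {"x": 0.07, "y": 0, "z": -0.02, "roll": 0},
  {"x": 0.08, "y": 0, "z": -0.1, "roll": 0},
  {"x": 0.08, "y": 0, "z": -0.2, "roll": 0},
  {"x": 0.08, "y": 0.1, "z": -0.3, "roll": 0},
  {"x": 0.08, "y": 0.2, "z": -0.34, "roll": 0},
  {"x": 0.1, "y": 0.3, "z": -0.34, "roll": 0},
  {"x": 0.14, "y": 0.4, "z": -0.34, "roll": 0},
  {"x": 0.14, "y": 0.42, "z": -0.34, "roll": 0},
])

```text
t: 51.95
position: [0.5555, 0.0049, 0.1681]
tool_rot: [0.048, 0.999, 0.0, 0.001]
ft_force: [0.8, 0.5, -0.7]
width: -0.002
finger_force: 0.0
```

Run:
```python
import h
from h import *
h.SIDE='L'
print(tool());plate('t30.png');snap('side','s30.png')
a=cv2.imread('pics/s30.png')[180:290,250:450];b=cv2.imread('pics/t30.png')[160:270,250:450]
cv2.imwrite('pics/c9.png',np.vstack([cv2.resize(x,(540,297)) for x in(a,b)]))
```

```text
{'t': 51.95, 'rail': array([-167.5,  110.4]), 'z': np.float64(168.1), 'y_vs_rail': np.float64(-0.13999999999999968), 'f': array([0.8, 0.6]), 'fz': np.float64(-0.7)}
centre [-44.    0.4] rel deg 0.03 n 84 ends [-164.8 -165.3 -164.8 -164.3] [64.2 64.2 63.7 64.2] backmid rail [1.  0.3] BL [  1.1 115.3] BR [   1.  -114.7]
```

View pics/c9.png

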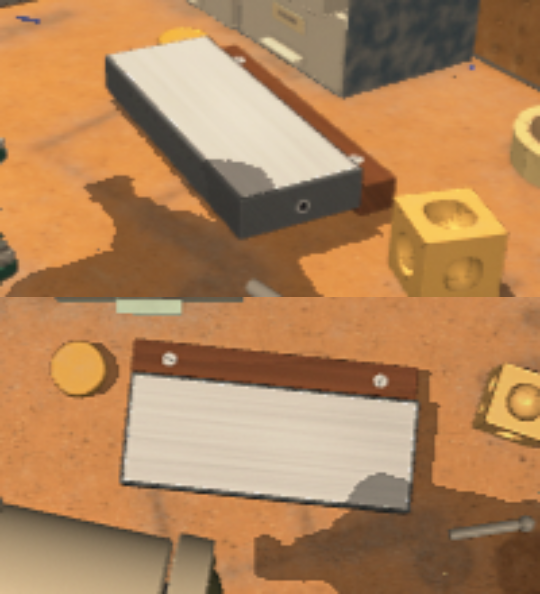

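The picture shows the plate flush along the whole rail and its ends level with the rail's (lower panel, rail 133–417, plate back edge 133–417). The bystanders have not moved and the arm is clear.

```bash
python3 -c "
from workcell import manip
print(manip.job_done())"
```

```text
the job is handed in; nothing more can be done
None
```

The plate was walked home and handed in at about 52 s: both back corners are against the rail, it sits within about 0.5 mm of centre, and the bystanders have not moved. However, the push briefly went slightly over 16 N: about 16.6 N forward (18 N with the sideways part) on an early push, and 16.5 N on one late press.

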